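# Open the stuck flux jar

## Robot

A 6-joint arm with a two-finger parallel gripper is mounted at the origin on the work surface. World frame = base frame: x ahead of the robot, y to its left, z up, the work surface at z = 0. Lengths are in m, angles in rad, forces in N, time in s.
With the tool pointing down it reaches from about 0.375 to 0.9 m from the base axis. Payload 3.1 kg.
Tool frame: the origin (TCP) lies midway between the tips of the shut fingers; the grasp point (between the pads) lies robot.tcp_to_grasp behind it (robot.tcp_to_grasp is the distance from the TCP to the grasp point, in m); z points along the fingers, y is the direction in which the jaws open and shut (so a half turn about z gives the same grasp; the last joint's range is limited). The gripper opens to 87 mm and grips with 3 to 60 N. Pads are 19 mm wide; open, the fingers measure 117 mm over their backs; the gripper's body (75 mm by 190 mm) begins 51 mm behind the grasp point.
Start: joints at [-1.49, 0.527, 1.433, -0, 1.181, -0.178], TCP at [0.161, -0.604, 0.223] pointing down, gripper open.
Joint ranges: [-3.08, 3.08], [-0.75, 2.2], [0.22, 2.44], [-1.43, 4.57], [0, 2.65], [-2.85, 2.85]. Speed limits (rad/s): [2.79, 2.79, 3.14, 3.14, 3.14, 3.14].

## Interface

Orientations are given as a unit quaternion [x, y, z, w].
In Python, from rig import robot, cams, nets gives the robot as it stands. The module is installed in compiled form; this text tells all that it offers.
- The arm moves only by the tool play_rows, never from a script. Its argument "commands" is a list of rows, each an object of numbers: "x", "y", "z": the shift along the tool's x, y, z in mm; "spin": the turn about the tool's z in rad. In form: [{"x": .., "y": .., "z": .., "spin": ..}, ...]. A call has 1 to 8 rows; each row shifts and turns the pose as measured when the row begins, along the tool's axes as they then stand; what a row does not reach is not made up. A row lasts 1/10 s, in which the tool goes at most 50 mm and 8.59 degrees, less where a joint would pass 70% of its speed; a pose out of reach is approached as far as the arm can. A call is refused whole if a number of a shift passes 50 or a number of a turn 0.15, either way. A call with a gripper value outside its range is refused whole. "grip" is the opening, from 0 (shut) to 1 (fully open), set as the call begins (left out, the last holds). The fingers move at their own pace and stop on an object; "newtons" is the grip in N (left out, the last holds). Time passes only in rows, so rows that do not move let the fingers close. It gives the time, the measured TCP pose, the force and the opening at its end, in the units of the state.
- robot.get_obs(): the state, without advancing time (a new reading comes with each control period).
- cams.camera(name): name is "scene" or "top" or "wrist"; returns a dict with "img" (480x640x3 uint8, red, green, blue), "fx", "fy", "cx", "cy" (pixels), "world_to_cam" (4x4, takes a point from world to camera coordinates); the wrist camera has in their place "mount" (4x4, takes a point from camera to tool coordinates, whose origin is the TCP and whose axes are the flange's). Camera axes: x right, y up, looking along -z (the intrinsics and any distortion apply to the point x, -y, -z); pixel columns grow to the right and rows downward; lengths in m; the calibration is good to about 2 mm. A picture is of the moment at which its call begins: read the wrist's pose just before it. There is no depth.
- robot.hand_in(): hands the job in, once; it reports no verdict.
Trained networks look in a picture, given as the dict that the camera call returned (one of the last four; its "shot" number tells which), for a name from the list of things; names that differ only in an ending like _2 or _b are one class to them, and where a whole thing is asked for, a point or a joint stands for the part that bears it (a point fixed in the world has none). Each returns a list of dicts, best first, with "conf" (0 to 1); they miss things now and then, are a little off and sometimes report something else, mostly with a low value. They report only what shows in the picture. A call takes as long as a camera call.
- nets.outline_of(picture, name): "region" (480x640 bool, what is visible of it) and "pixel" ([column, row] in pixels, amid what is visible of it).
The state is a dict: "time": time; "q": joint angles; "joint_velocities": joint speeds; "joint_torque": joint torques, N m; "position": TCP position; "tool_rot": TCP orientation; "ft_force": force on the tool from outside, world axes, zero at the start; "moment": the same for the moment, N m; "grip_width": finger opening in m.
Only numpy, scipy, OpenCV 4.12 (cv2) and the standard library are available. Lean on these libraries where they do the work, as an engineer would, in place of code of your own. Each camera call takes 0.05 s, during which the arm holds its last target.

## Task

The cap of the flux jar clamped on the jeweller's bench has stuck. Break it loose with a short hard twist, turn it on easily until its lugs come free, without cranking it hard against its stop or pulling while it is still caught, then lift it off and set it down flat, right way up, on the soldering board without dropping it. Leave the other things on the bench where they are.

Things in the scene. Friction and masses are not known exactly. Their poses are not given: they have to be found in the camera images.
- cap_center (a point): Centre (half-way up, on the axis) of the jar's ribbed round aluminium cap, 60 mm across, 30 mm high, about 70 g, loose. While tight its underside is 72 mm and its top 102 mm above the bench. It unscrews COUNTER-CLOCKWISE seen from above. Inside are two opposite lugs that sit under flanges of the jar's neck.
- cap: The same cap (origin at its underside's centre, z up; x starts along the jar's x). Stuck, it takes about 1 N m to turn (a firm grip); within the first 0.5 rad the crust breaks and from 0.9 rad on it turns freely. 1.1 to 2 rad from its start is a spot about 0.15 rad wide where it can be lifted straight off; turned past, it is caught again and 0.33 rad beyond the spot's middle meets a hard stop.
- cap_top (a point): Centre of the cap's flat top, 15 mm above cap_center. Where in the stated range the cap can be lifted, and where it meets the stop, differs each time and shows in no pose: feel for it. Caught lugs resist the lift after 1 mm; free, the cap clears the neck after 15 mm of lift. The jar bears 90 N from the stuck cap (1 N m of twist gives about 50 N), 70 N once it is loose.
- jar: The jar of amber glass, 58 mm across, fixed upright in a pale wooden bench clamp 110 x 104 mm and 40 mm high (long side along its x); origin on the bench under the jar's axis, z up. It does not move. Its yaw says nothing about where the lugs come free.
- board: Soldering board: pale flat square slab 150 x 150 mm, 20 mm thick, fixed on the bench; origin at the centre of its underside, x and y along its sides. The cap goes on its top.
- bench_block: Steel bench block 70 x 70 x 30 mm, loose bystander; origin at the centre of its underside.
- hammer: Small hammer 200 mm long with a wooden handle, lying loose, bystander; lies along its x axis, handle to its -x, origin under its middle.
- dish: Shallow round steel dish 80 mm across, 20 mm high, loose bystander; origin at the centre of its underside.
- crust (a joint): Crust of dried flux in the cap's thread, unseen: 0 rad while whole, grows past 0.9 (to about 1.5) as the cap is forced round against it, and stays there once broken.

How it is judged:
By the outcome, as a careful person would: the job done as asked, in the order asked, and still so for the second after the job is handed in, with the robot touching nothing.
It also fails if it takes over 67 s, if anything falls off the work surface, if the arm or the gripper's body presses on something with over 40 N, if the wrist force passes 120 N, or if a joint passes its speed limit or range.

## Working session

There is one attempt and no reset: what is moved stays moved. The work goes in short steps, Python scripts to look and compute and a tool call to move; the robot and the scene stay as the last step left them, time stands still between calls to the robot, and variables do not carry over. Pictures are saved under pics/ and viewed, and the job is handed in when it is done.

Besides the shell and the picture viewer there is one more tool, called in YAML: its name, and indented under it one key for each argument. play_rows: Moves the arm, as the interface text tells. Its arguments: {"type":"object","properties":{"commands":{"type":"array"},"grip":{"type":"number"},"newtons":{"type":"number"}},"required":["commands"]}

```bash
mkdir -p pics; ls; cat > h.py <<'E'
from rig import robot, cams, nets
import numpy as np, cv2
from scipy.spatial.transform import Rotation as R
def save(p,n): cv2.imwrite('pics/'+n+'.png',p['img'][:,:,::-1])
def ray(p,px):
    M=np.linalg.inv(p['world_to_cam']); d=np.array([(px[0]-p['cx'])/p['fx'],-(px[1]-p['cy'])/p['fy'],-1.])
    return M[:3,3],M[:3,:3]@d
def at(p,px,z):
    o,d=ray(p,px); return o+d*(z-o[2])/d[2]
def proj(p,X):
    c=(p['world_to_cam']@np.r_[X,1])[:3]; return np.array([p['cx']+p['fx']*c[0]/-c[2],p['cy']-p['fy']*c[1]/-c[2]])
def st():
    o=robot.get_obs(); print('t',round(o['time'],2),'q',np.round(o['q'],3),'p',np.round(o['position'],4),'F',np.round(o['ft_force'],1),'M',np.round(o['moment'],2),'w',round(o['grip_width'],4))
    m=R.from_quat(o['tool_rot']).as_matrix(); print('x',np.round(m[:,0],3),'y',np.round(m[:,1],3),'z',np.round(m[:,2],3)); return o
E
python3 - <<'E'
from h import *
st(); print(robot.tcp_to_grasp)
for n in ('top','scene'):
    p=cams.camera(n); save(p,n+'0'); print(n,p['shot'],[k for k in p],p['fx'],np.round(np.linalg.inv(p['world_to_cam'])[:3,3],3))
    for t in ('cap','cap_top','cap_center','jar','board','bench_block','hammer','dish'):
        for r in nets.outline_of(p,t)[:2]:
            ys,xs=np.nonzero(r['region']); print(t,round(r['conf'],2),r['pixel'],xs.min(),xs.max(),ys.min(),ys.max(),len(xs))
E
```

```text
pics
t 0.0 q [-1.489  0.528  1.434  0.     1.181 -0.179] p [ 0.1605 -0.6033  0.2216] F [ 0.7 -0.5 -0.1] M [ 0.02 -0.01  0.04] w 0.0869
x [0.966 0.257 0.   ] y [ 0.257 -0.966 -0.002] z [-0.     0.002 -1.   ]
0.0187
top 1 ['img', 'fx', 'fy', 'cx', 'cy', 'world_to_cam', 'shot'] 464.25280161267585 [ 0.549 -0.023  0.766]
cap 0.75 [212.3, 298.8] 189 233 278 320 1556
cap_top 0.93 [210.4, 302.5] 189 233 278 320 1530
cap_center 0.66 [211.8, 299.5] 189 234 278 320 1607
jar 0.77 [235.9, 290.6] 177 269 251 344 3385
board 0.9 [454.4, 270.1] 401 511 216 321 9056
bench_block 0.81 [330.8, 153.2] 310 354 130 176 1851
hammer 0.63 [184.2, 172.7] 137 214 99 218 2485
dish 0.57 [485.0, 157.8] 461 508 135 180 1767
dish 0.53 [211.2, 301.6] 189 233 278 320 1545
scene 2 ['img', 'fx', 'fy', 'cx', 'cy', 'world_to_cam', 'shot'] 592.907654492434 [0.97  0.55  0.974]
cap 0.67 [426.2, 267.1] 411 447 250 286 1107
cap_top 0.72 [428.7, 268.9] 410 446 250 286 1075
cap_center 0.76 [428.5, 267.9] 410 447 250 287 1096
jar 0.85 [419.8, 291.5] 383 461 252 326 2651
board 0.9 [300.2, 178.7] 254 348 138 213 3932
bench_block 0.81 [267.7, 276.4] 245 291 253 301 1502
hammer 0.64 [356.8, 377.8] 279 401 346 399 2481
dish 0.72 [218.9, 192.0] 198 235 175 203 842
```

View pics/top0.png

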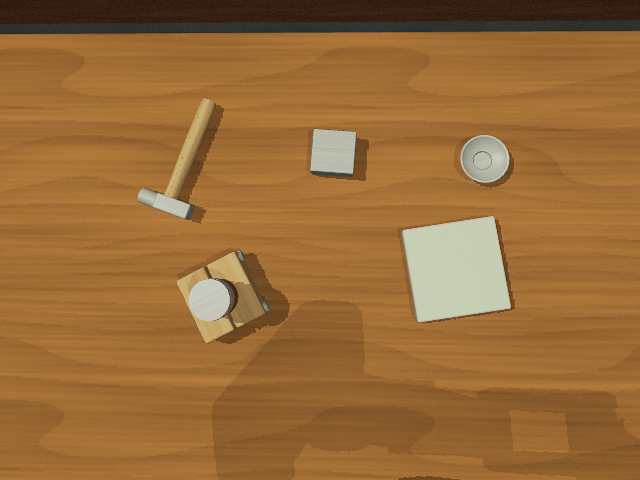

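View pics/scene0.png

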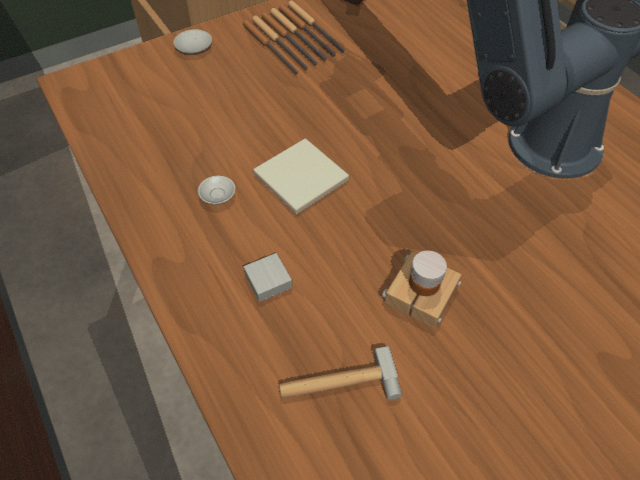

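The top view shows the cap at about (211,300), the board at (456,269), the block at (333,153), the hammer upper left and the dish at (485,158). Next I turn these pixels into positions.

```bash
python3 - <<'E'
from h import *
from scipy.optimize import minimize
P={n:cams.camera(n) for n in('top','scene')}
def mask(p,t): return nets.outline_of(p,t)[0]['region'].astype(np.uint8)
def sil(p,xy,r,z0,z1):
    a=np.linspace(0,2*np.pi,60); pts=[proj(p,[xy[0]+r*np.cos(k),xy[1]+r*np.sin(k),z]) for z in(z0,z1) for k in a]
    h=cv2.convexHull((np.array(pts)*16).astype(np.int32)); m=np.zeros((480,640),np.uint8); cv2.fillPoly(m,[h],1,shift=4); return m
for n,p in P.items():
    m=mask(p,'cap')
    f=lambda x:-( (sil(p,x,.03,.072,.102)&m).sum()/(sil(p,x,.03,.072,.102)|m).sum())
    x0=at(p,nets.outline_of(p,'cap')[0]['pixel'],.09)[:2]
    r=minimize(f,x0,method='Nelder-Mead',options=dict(initial_simplex=[x0,x0+[.01,0],x0+[0,.01]])); print(n,'cap',r.x,r.fun)
    # white top by color
    m=mask(p,'board'); c=max(cv2.findContours(m,0,1)[0],key=cv2.contourArea)
    b=cv2.minAreaRect(c) ; print('board',b, at(p,b[0],.02), [np.round(at(p,q,.02),3)[:2] for q in cv2.boxPoints(b)])
    ap=cv2.approxPolyDP(c,6,True)[:,0]; print([list(np.round(at(p,q,.02),3)[:2]) for q in ap])
    for t,z in(('bench_block',.03),('dish',.02),('hammer',.02)):
        print(t,at(p,nets.outline_of(p,t)[0]['pixel'],z).round(3))
    m=mask(p,'jar'); c=max(cv2.findContours(m,0,1)[0],key=cv2.contourArea); print('jar',[list(np.round(at(p,q,.04),3)[:2]) for q in cv2.boxPoints(cv2.minAreaRect(c))])
E
```

```text
top cap [0.50197541 0.16033652] -0.9497549019607843
board ((455.8229064941406, 268.76837158203125), (97.36164855957031, 97.44064331054688), 80.90972137451172) [ 0.54869748 -0.21081714  0.02      ] [array([ 0.612, -0.123]), array([ 0.638, -0.276]), array([ 0.486, -0.297]), array([ 0.461, -0.146])]
[[np.float64(0.633), np.float64(-0.27)], [np.float64(0.61), np.float64(-0.129)], [np.float64(0.466), np.float64(-0.15)], [np.float64(0.491), np.float64(-0.294)]]
bench_block [ 0.738 -0.014  0.03 ]
dish [ 0.731 -0.261  0.02 ]Traceback (most recent call last):
  File "<stdin>", line 18, in <module>
IndexError: list index out of range
```

```bash
python3 - <<'E'
from h import *
from scipy.optimize import minimize
p=cams.camera('scene')
def mask(p,t):
    r=nets.outline_of(p,t); return r[0]['region'].astype(np.uint8) if r else None
def sil(p,xy,r,z0,z1):
    a=np.linspace(0,2*np.pi,60); pts=[proj(p,[xy[0]+r*np.cos(k),xy[1]+r*np.sin(k),z]) for z in(z0,z1) for k in a]
    h=cv2.convexHull((np.array(pts)*16).astype(np.int32)); m=np.zeros((480,640),np.uint8); cv2.fillPoly(m,[h],1,shift=4); return m
m=mask(p,'cap')
f=lambda x:-( (sil(p,x,.03,.072,.102)&m).sum()/(sil(p,x,.03,.072,.102)|m).sum())
x0=np.array([.502,.16])
r=minimize(f,x0,method='Nelder-Mead',options=dict(initial_simplex=[x0,x0+[.01,0],x0+[0,.01]])); print('cap',r.x,r.fun)
m=mask(p,'board'); c=max(cv2.findContours(m,0,1)[0],key=cv2.contourArea)
M=m; 
ap=cv2.approxPolyDP(c,6,True)[:,0]; print([list(np.round(at(p,q,.02),3)[:2]) for q in ap])
for t,z in(('bench_block',.03),('dish',.02),('hammer',.02)):
    r=nets.outline_of(p,t); print(t,[at(p,k['pixel'],z).round(3) for k in r])
st()
E
```

```text
cap [0.49998476 0.16005878] -0.9016100178890877
[[np.float64(0.485), np.float64(-0.29)], [np.float64(0.635), np.float64(-0.266)], [np.float64(0.616), np.float64(-0.117)], [np.float64(0.475), np.float64(-0.136)]]
bench_block [array([ 0.746, -0.005,  0.03 ]), array([ 0.726, -0.238,  0.03 ])]
dish [array([ 0.726, -0.254,  0.02 ])]
hammer [array([0.707, 0.251, 0.02 ])]
t 1.6 q [-1.49   0.527  1.433 -0.     1.181 -0.178] p [ 0.1606 -0.604   0.2226] F [ 0.4  0.  -0.8] M [0.02 0.02 0.05] w 0.0869
x [ 0.966  0.257 -0.   ] y [ 0.257 -0.966 -0.   ] z [-0.  0. -1.]
```

play_rows:
  commands:
    - {"x": 38, "y": -31}
    - {"x": 38, "y": -31}
    - {"x": 38, "y": -31}
    - {"x": 38, "y": -31}
    - {"x": 38, "y": -31}
    - {"x": 38, "y": -31}
    - {"x": 38, "y": -31}
    - {"x": 38, "y": -31}

```text
invalid input
```

```bash
python3 - <<'E'
from h import *
o=st(); m=R.from_quat(o['tool_rot']).as_matrix()
print(m.T@(np.array([.501,.16,.2])-o['position'])*1000)
E
```

```text
t 1.6 q [-1.49   0.527  1.433 -0.     1.181 -0.178] p [ 0.1606 -0.604   0.2226] F [ 0.4  0.  -0.8] M [0.02 0.02 0.05] w 0.0869
x [ 0.966  0.257 -0.   ] y [ 0.257 -0.966 -0.   ] z [-0.  0. -1.]
[ 525.22368002 -650.92586061   22.56257879]
```

Each row probably has to carry all four keys.

play_rows:
  commands:
    - {"x": 38, "y": -31, "z": 0, "spin": 0}
    - {"x": 38, "y": -31, "z": 0, "spin": 0}
    - {"x": 38, "y": -31, "z": 0, "spin": 0}
    - {"x": 38, "y": -31, "z": 0, "spin": 0}
    - {"x": 38, "y": -31, "z": 0, "spin": 0}
    - {"x": 38, "y": -31, "z": 0, "spin": 0}
    - {"x": 38, "y": -31, "z": 0, "spin": 0}
    - {"x": 38, "y": -31, "z": 0, "spin": 0}

```text
time: 2.4
position: [0.3943, -0.2876, 0.2214]
tool_rot: [0.992, 0.123, 0.001, 0.006]
ft_force: [0.6, -0.5, -0.2]
grip_width: 0.0869
```

```bash
python3 - <<'E'
from h import *
o=st(); m=R.from_quat(o['tool_rot']).as_matrix()
print(m.T@(np.array([.501,.16,.2])-o['position'])*1000)
E
```

```text
t 2.4 q [-0.857  0.342  1.776 -0.006  1.014  0.471] p [ 0.3943 -0.2876  0.2214] F [ 0.6 -0.5 -0.2] M [-0.03 -0.05  0.  ] w 0.0869
x [0.97  0.243 0.   ] y [ 0.243 -0.97   0.011] z [ 0.003 -0.011 -1.   ]
[ 212.5112565  -408.38226711   16.87267681]
```

play_rows:
  commands:
    - {"x": 24, "y": -44, "z": 0, "spin": 0}
    - {"x": 24, "y": -44, "z": 0, "spin": 0}
    - {"x": 24, "y": -44, "z": 0, "spin": 0}
    - {"x": 24, "y": -44, "z": 0, "spin": 0}
    - {"x": 24, "y": -44, "z": 0, "spin": 0}
    - {"x": 24, "y": -44, "z": 0, "spin": 0}
    - {"x": 22, "y": -44, "z": 0, "spin": 0}
    - {"x": 22, "y": -44, "z": 0, "spin": 0}

```text
time: 3.2
position: [0.4945, 0.0999, 0.2195]
tool_rot: [0.992, 0.122, 0.006, 0.009]
ft_force: [0.3, -0.4, -0.1]
grip_width: 0.087
```

```bash
python3 - <<'E'
from h import *
o=st(); m=R.from_quat(o['tool_rot']).as_matrix()
print(m.T@(np.array([.501,.16,.18])-o['position'])*1000)
E
```

```text
t 3.2 q [-0.013  0.366  1.741 -0.018  1.02   1.323] p [0.4945 0.0999 0.2195] F [ 0.3 -0.4 -0.1] M [-0.05 -0.06 -0.04] w 0.087
x [0.97  0.242 0.01 ] y [ 0.242 -0.97   0.019] z [ 0.014 -0.016 -1.   ]
[ 20.46999059 -57.47130977  38.63529976]
```

play_rows:
  commands:
    - {"x": 10, "y": -30, "z": 10, "spin": 0}
    - {"x": 8, "y": -20, "z": 10, "spin": 0}
    - {"x": 2, "y": -6, "z": 5, "spin": 0}
    - {"x": 0, "y": 0, "z": 0, "spin": 0}

```text
time: 3.6
position: [0.5023, 0.1675, 0.1939]
tool_rot: [0.992, 0.127, 0.009, 0.008]
ft_force: [-0.1, -0.4, -1.0]
grip_width: 0.0871
```

```bash
python3 - <<'E'
from h import *
o=st(); m=R.from_quat(o['tool_rot']).as_matrix()
print(m.T@(np.array([.501,.16,.18])-o['position'])*1000)
p=cams.camera('wrist'); save(p,'w1'); print(p['mount'],p['fx'],p['cx'],p['cy'])
for r in nets.outline_of(p,'cap_top')[:1]:
    ys,xs=np.nonzero(r['region']); print(r['conf'],r['pixel'],xs.min(),xs.max(),ys.min(),ys.max()); np.save('m.npy',r['region'])
st()
E
```

```text
t 3.6 q [ 0.12   0.433  1.712 -0.02   0.979  1.447] p [0.5023 0.1675 0.1939] F [-0.1 -0.4 -1. ] M [ 0.   -0.   -0.01] w 0.0871
x [0.968 0.252 0.015] y [ 0.252 -0.968  0.019] z [ 0.019 -0.014 -1.   ]
[-3.34634735  6.62338467 13.98490715]
[[-4.01076246e-04  9.54567897e-01  2.97993236e-01  8.30842259e-02]
 [ 9.99999596e-01  6.22411590e-04 -6.47860472e-04  4.96876713e-04]
 [-8.03901252e-04  2.97992856e-01 -9.54567762e-01 -1.62343906e-01]
 [ 0.00000000e+00  0.00000000e+00  0.00000000e+00  1.00000000e+00]] 405.78019343435636 318.9168221908241 235.30072809809025
0.6 [325.3, 239.8] 280 371 190 285
t 3.7 q [ 0.118  0.432  1.712 -0.02   0.979  1.447] p [0.5028 0.1662 0.1946] F [-0.2 -0.1 -0.3] M [-0.    0.    0.03] w 0.0871
x [0.968 0.25  0.016] y [ 0.25  -0.968  0.019] z [ 0.02  -0.015 -1.   ]
```

```bash
ls pics
```

```text
scene0.png
top0.png
w1.png
```

View pics/w1.png

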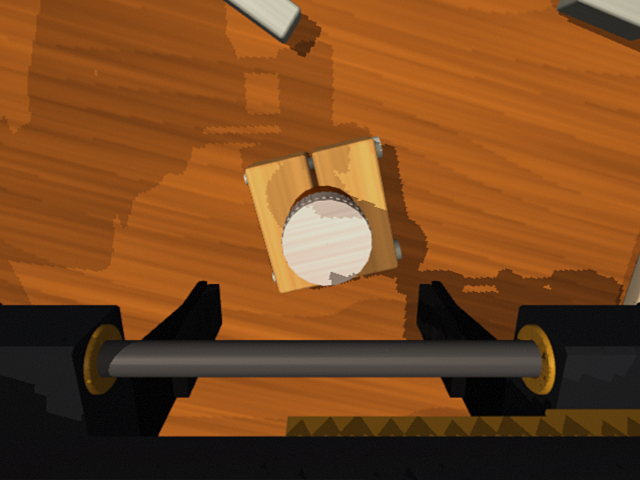

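The wrist picture shows the cap's top face centred near (326.5,242) in the clamp, between the open fingers. I use it to refine the cap centre.

```bash
cat >> h.py <<'E'
def wcam(o,p):
    T=np.eye(4); T[:3,:3]=R.from_quat(o['tool_rot']).as_matrix(); T[:3,3]=o['position']
    q=dict(p); q['world_to_cam']=np.linalg.inv(T@p['mount']); return q
E
python3 - <<'E'
from h import *
img=cv2.imread('pics/w1.png'); m=np.load('m.npy').astype(np.uint8)
m=cv2.dilate(m,np.ones((9,9)))
hsv=cv2.cvtColor(img,cv2.COLOR_BGR2HSV)
w=((hsv[:,:,1]<70)&(hsv[:,:,2]>170)&(m>0)).astype(np.uint8)
c=max(cv2.findContours(w,0,1)[0],key=cv2.contourArea); h=cv2.convexHull(c); e=cv2.fitEllipse(h); print(e, cv2.boundingRect(c))
o=robot.get_obs(); p=cams.camera('wrist'); q=wcam(o,p); print(at(q,e[0],.102), at(q,(326.5,242),.102))
m=R.from_quat(o['tool_rot']).as_matrix(); g=at(q,e[0],.102)
print(np.round(at(q,e[0],.102)-at(q,(e[0][0]+e[1][0]/2,e[0][1]),.102),4))
# target: tool axis passes through cap center at .09; 
for X in (g,[.501,.16,.102]): print('offset of cap top in tool',m.T@(np.array(X)-o['position'])*1000)
E
```

```text
((326.3169860839844, 242.14234924316406), (85.04991149902344, 89.80358123779297), 89.40382385253906) (282, 200, 90, 86)
[0.50479678 0.1591645  0.102     ] [0.50492174 0.15907206 0.102     ]
[-0.0069  0.0274  0.    ]
offset of cap top in tool [-1.27569674  5.56471971 92.68758853]
offset of cap top in tool [-4.74239393  3.80751932 92.59895367]
```

play_rows:
  commands:
    - {"x": -2.5, "y": 5, "z": 20, "spin": 0}
    - {"x": 0, "y": 0, "z": 25, "spin": 0}
    - {"x": 0, "y": 0, "z": 20, "spin": 0}
    - {"x": 0, "y": 0, "z": 5, "spin": 0}
    - {"x": 0, "y": 0, "z": 0, "spin": 0}

```text
time: 4.25
position: [0.5073, 0.1525, 0.1271]
tool_rot: [0.993, 0.121, 0.014, 0.009]
ft_force: [-0.6, -0.8, 0.5]
grip_width: 0.0869
```

```bash
python3 - <<'E'
from h import *
o=st(); p=cams.camera('wrist'); save(p,'w2'); q=wcam(o,p); m=R.from_quat(o['tool_rot']).as_matrix()
img=p['img']; hsv=cv2.cvtColor(img,cv2.COLOR_RGB2HSV)
w=((hsv[:,:,1]<70)&(hsv[:,:,2]>170)).astype(np.uint8)
c=max(cv2.findContours(w,0,1)[0],key=cv2.contourArea); h=cv2.convexHull(c); e=cv2.fitEllipse(h); print(e, cv2.boundingRect(c))
g=at(q,e[0],.102); print(g)
for X in (g,[.501,.16,.102]): print('offset of cap top in tool',m.T@(np.array(X)-o['position'])*1000)
E
```

```text
t 4.25 q [ 0.091  0.532  1.779 -0.025  0.803  1.437] p [0.5073 0.1525 0.1271] F [-0.6 -0.8  0.5] M [0.04 0.01 0.03] w 0.0869
x [0.971 0.24  0.025] y [ 0.239 -0.971  0.022] z [ 0.029 -0.015 -0.999]
((297.853759765625, 279.6566467285156), (98.4869155883789, 115.66600036621094), 81.7536849975586) (241, 230, 117, 76)
[0.50696025 0.16207019 0.102     ]
offset of cap top in tool [ 1.3915948  -9.93559863 24.91295407]
offset of cap top in tool [-4.88930877 -9.35223938 24.77100503]
```

View pics/w2.png

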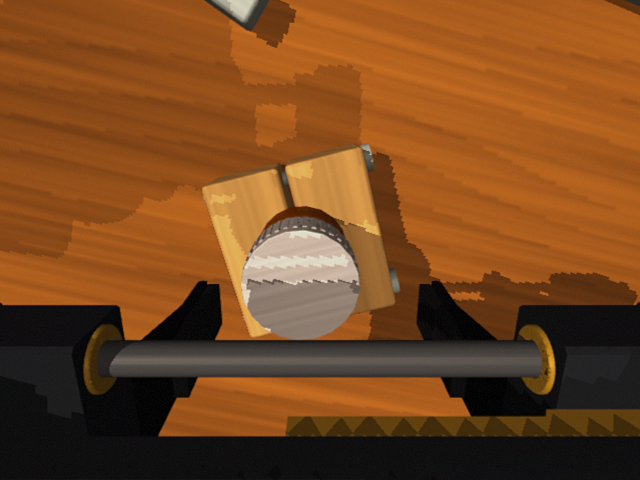

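The cap face spans columns 242–359 and rows 230–339, so its centre is about (300.5,284.5), left of the finger midline at 319. The arm seems to have kept moving, so I check how it settles.

play_rows:
  commands:
    - {"x": 0, "y": 0, "z": 0, "spin": 0}
    - {"x": 0, "y": 0, "z": 0, "spin": 0}

```text
time: 4.5
position: [0.5088, 0.152, 0.1294]
tool_rot: [0.993, 0.12, 0.016, 0.009]
ft_force: [0.8, 0.8, 0.3]
grip_width: 0.087
```

```bash
cat >> h.py <<'E'
def capoff(n,z=.102):
    o=st(); p=cams.camera('wrist'); save(p,n); q=wcam(o,p); m=R.from_quat(o['tool_rot']).as_matrix()
    r=nets.outline_of(p,'cap_top')
    if not r: print('no cap'); return
    ys,xs=np.nonzero(r[0]['region']); e=(xs.min()+xs.max()+1)/2,ys.max()+1-(xs.max()-xs.min()+1)*.473
    g=at(q,e,z); print(r[0]['conf'],'px',e,xs.min(),xs.max(),ys.min(),ys.max(),'cap',g.round(4),'tooloff',(m.T@(g-o['position'])*1000).round(1),'vs fixed cams',(m.T@(np.array([.501,.16,z])-o['position'])*1000).round(1))
E
python3 - <<'E'
from h import *
print(robot.get_obs()['joint_velocities'])
capoff('w3')
st();print(robot.get_obs()['joint_velocities'])
E
```

```text
[-0.00339273 -0.01370162 -0.00631589  0.00029113  0.00447145 -0.00179616]
t 4.5 q [ 0.09   0.529  1.777 -0.025  0.804  1.437] p [0.5088 0.152  0.1294] F [0.8 0.8 0.3] M [ 0.01 -0.03  0.05] w 0.087
x [0.971 0.239 0.029] y [ 0.238 -0.971  0.023] z [ 0.033 -0.015 -0.999]
0.57 px (np.float64(298.5), np.float64(285.659)) 240 356 219 340 cap [0.5046 0.1604 0.102 ] tooloff [-2.9 -9.8 27.1] vs fixed cams [ -6.5 -10.3  27. ]
t 4.6 q [ 0.091  0.529  1.777 -0.025  0.804  1.437] p [0.5088 0.1522 0.1293] F [-0.1  0.1 -0. ] M [-0.02  0.05  0.01] w 0.0871
x [0.971 0.239 0.029] y [ 0.239 -0.971  0.023] z [ 0.033 -0.015 -0.999]
[ 0.00462827  0.00555303  0.00367647  0.00143833 -0.00077214  0.00111997]
```

play_rows:
  commands:
    - {"x": -4, "y": -10, "z": 1, "spin": 0}

```text
time: 4.7
position: [0.5038, 0.1607, 0.1287]
tool_rot: [0.993, 0.12, 0.017, 0.01]
ft_force: [-0.4, 0.4, 0.4]
grip_width: 0.0871
```

```bash
python3 - <<'E'
from h import *
capoff('w4')
capoff('w4')
E
```

```text
t 4.7 q [ 0.108  0.527  1.785 -0.026  0.796  1.457] p [0.5038 0.1607 0.1287] F [-0.4  0.4  0.4] M [ 0.07  0.01 -0.02] w 0.0871
x [0.971 0.238 0.031] y [ 0.237 -0.971  0.023] z [ 0.036 -0.015 -0.999]
0.92 px (np.float64(318.0), np.float64(281.186)) 259 376 214 336 cap [0.5045 0.1601 0.102 ] tooloff [-0.2  0.1 26.7] vs fixed cams [-3.7 -0.6 26.6]
t 4.8 q [ 0.111  0.527  1.787 -0.025  0.797  1.457] p [0.5013 0.1619 0.128 ] F [-0.7 -0.1 -0.6] M [-0.01  0.04  0.02] w 0.0871
x [0.97  0.24  0.028] y [ 0.24  -0.971  0.022] z [ 0.032 -0.015 -0.999]
0.85 px (np.float64(321.5), np.float64(276.713)) 262 380 209 332 cap [0.5049 0.1603 0.102 ] tooloff [ 2.4  1.9 26.2] vs fixed cams [-1.4  1.2 26. ]
```

play_rows:
  commands:
    - {"x": 0, "y": 1.5, "z": 25, "spin": 0}
    - {"x": 0, "y": 0, "z": 25, "spin": 0}

```text
time: 5.1
position: [0.5076, 0.1602, 0.0804]
tool_rot: [0.992, 0.122, 0.021, 0.01]
ft_force: [-0.3, 0.1, -0.5]
grip_width: 0.0871
```

```bash
python3 - <<'E'
from h import *
capoff('w5')
capoff('w5')
E
```

```text
t 5.1 q [ 0.107  0.611  1.813 -0.03   0.676  1.456] p [0.5076 0.1602 0.0804] F [-0.3  0.1 -0.5] M [-0.    0.03 -0.06] w 0.0871
x [0.97  0.242 0.038] y [ 0.241 -0.97   0.024] z [ 0.043 -0.014 -0.999]
0.63 px (np.float64(316.5), np.float64(332.577)) 241 391 245 403 cap [0.5058 0.1607 0.102 ] tooloff [ -0.8  -0.4 -21.6] vs fixed cams [ -5.6  -0.9 -21.8]
t 5.2 q [ 0.106  0.615  1.814 -0.03   0.679  1.456] p [0.5052 0.1598 0.0781] F [-0.9 -0.2  0.3] M [0.01 0.06 0.04] w 0.0868
x [0.97  0.241 0.031] y [ 0.241 -0.97   0.023] z [ 0.036 -0.015 -0.999]
0.75 px (np.float64(317.0), np.float64(329.158)) 240 393 242 401 cap [0.5062 0.1608 0.102 ] tooloff [  2.   -0.2 -23.8] vs fixed cams [ -3.3  -0.6 -24. ]
```

View pics/w5.png

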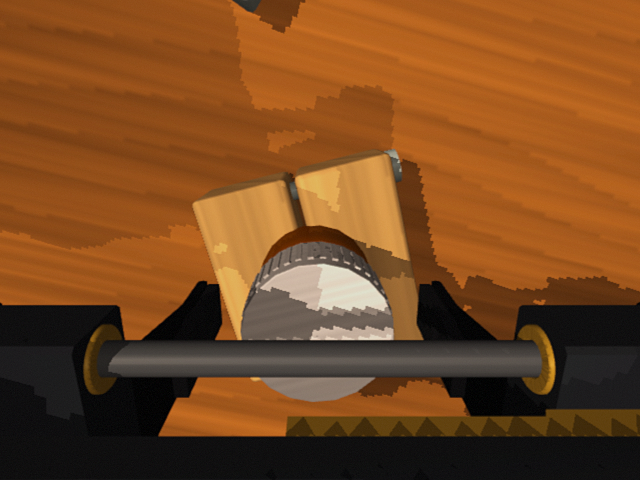

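The cap sits centred between the fingers (columns 240–393, midline about 317). I close gently first.

play_rows:
  commands:
    - {"x": 0, "y": -0.4, "z": 3, "spin": 0}
    - {"x": 0, "y": 0, "z": 0, "spin": 0}
  grip: 0
  newtons: 5

```text
time: 5.5
position: [0.5081, 0.1607, 0.0789]
tool_rot: [0.992, 0.122, 0.021, 0.01]
ft_force: [-0.8, -0.7, -0.6]
grip_width: 0.0774
```

```bash
python3 - <<'E'
from h import *
st(); cams.camera('wrist'); st(); cams.camera('wrist');cams.camera('wrist'); st()
E
```

```text
t 5.5 q [ 0.107  0.615  1.812 -0.03   0.674  1.457] p [0.5081 0.1607 0.0789] F [-0.8 -0.7 -0.6] M [ 0.01 -0.   -0.01] w 0.0774
x [0.97  0.242 0.038] y [ 0.241 -0.97   0.024] z [ 0.043 -0.014 -0.999]
t 5.55 q [ 0.107  0.614  1.812 -0.03   0.674  1.457] p [0.5084 0.1607 0.0792] F [-0.4 -0.2 -0. ] M [ 0.    0.03 -0.05] w 0.0742
x [0.97  0.242 0.039] y [ 0.241 -0.97   0.024] z [ 0.044 -0.014 -0.999]
t 5.65 q [ 0.107  0.614  1.812 -0.03   0.674  1.457] p [0.5083 0.1606 0.0791] F [ 0.6 -0.4  0.4] M [ 0.01  0.05 -0.08] w 0.0666
x [0.97  0.242 0.039] y [ 0.241 -0.97   0.024] z [ 0.044 -0.014 -0.999]
```

play_rows:
  commands:
    - {"x": -4, "y": 0, "z": 3.5, "spin": 0}

```text
time: 5.75
position: [0.5064, 0.1604, 0.0764]
tool_rot: [0.992, 0.121, 0.023, 0.009]
ft_force: [2.2, 3.2, 6.5]
grip_width: 0.0602
```

```bash
python3 - <<'E'
from h import *
st(); cams.camera('wrist'); st(); cams.camera('wrist');st();cams.camera('wrist'); st()
E
```

```text
t 5.75 q [ 0.106  0.616  1.822 -0.028  0.657  1.457] p [0.5064 0.1604 0.0764] F [2.2 3.2 6.5] M [ 0.65 -0.55  0.03] w 0.0602
x [0.97  0.24  0.044] y [ 0.24  -0.971  0.024] z [ 0.048 -0.012 -0.999]
t 5.8 q [ 0.106  0.617  1.823 -0.029  0.655  1.457] p [0.5061 0.1603 0.0761] F [1.9 2.9 4. ] M [ 0.6  -0.41  0.04] w 0.0603
x [0.97  0.241 0.044] y [ 0.24  -0.971  0.024] z [ 0.049 -0.012 -0.999]
t 5.85 q [ 0.106  0.617  1.822 -0.029  0.656  1.457] p [0.506  0.1603 0.0761] F [2.7 3.5 2.9] M [ 0.64 -0.39  0.03] w 0.0603
x [0.97  0.241 0.043] y [ 0.24  -0.97   0.024] z [ 0.048 -0.013 -0.999]
t 5.9 q [ 0.106  0.617  1.822 -0.029  0.657  1.457] p [0.506  0.1602 0.0761] F [1.9 3.3 3.2] M [ 0.66 -0.39 -0.01] w 0.0603
x [0.97  0.241 0.043] y [ 0.24  -0.97   0.024] z [ 0.047 -0.013 -0.999]
```

play_rows:
  commands:
    - {"x": -2.5, "y": 0, "z": 0, "spin": 0}

```text
time: 6.0
position: [0.5058, 0.1601, 0.0764]
tool_rot: [0.992, 0.121, 0.025, 0.009]
ft_force: [4.6, 3.1, -3.7]
grip_width: 0.0603
```

```bash
python3 - <<'E'
from h import *
cams.camera('wrist');st();cams.camera('wrist'); st()
E
```

```text
t 6.05 q [ 0.106  0.615  1.827 -0.029  0.649  1.456] p [0.5057 0.1601 0.0764] F [ 4.9  4.  -1.8] M [ 0.71 -0.73 -0.01] w 0.0604
x [0.969 0.241 0.048] y [ 0.24  -0.97   0.024] z [ 0.053 -0.012 -0.999]
t 6.1 q [ 0.106  0.615  1.827 -0.029  0.649  1.456] p [0.5058 0.1601 0.0764] F [4.3 2.8 0.1] M [ 0.62 -0.7  -0.02] w 0.0597
x [0.969 0.241 0.048] y [ 0.24  -0.97   0.024] z [ 0.052 -0.012 -0.999]
```

play_rows:
  commands:
    - {"x": 0, "y": 0, "z": 0, "spin": -0.03}
  grip: 0
  newtons: 60

```text
time: 6.2
position: [0.5057, 0.1605, 0.0763]
tool_rot: [0.99, 0.136, 0.025, 0.009]
ft_force: [-0.9, 4.2, 2.1]
grip_width: 0.0592
```

```bash
python3 - <<'E'
from h import *
cams.camera('wrist');st();cams.camera('wrist'); st()
E
```

```text
t 6.25 q [ 0.106  0.615  1.827 -0.027  0.649  1.424] p [0.5057 0.1605 0.0763] F [1.7 4.5 0.7] M [ 0.95 -0.21 -0.1 ] w 0.0596
x [0.961 0.271 0.047] y [ 0.27  -0.962  0.025] z [ 0.052 -0.011 -0.999]
t 6.3 q [ 0.106  0.615  1.827 -0.027  0.649  1.426] p [0.5056 0.1605 0.0763] F [1.2 4.3 1.1] M [ 0.94 -0.24 -0.07] w 0.0593
x [0.962 0.27  0.047] y [ 0.269 -0.963  0.025] z [ 0.052 -0.011 -0.999]
```

play_rows:
  commands:
    - {"x": 0, "y": 0, "z": 0, "spin": -0.1}

```text
time: 6.4
position: [0.506, 0.1606, 0.0764]
tool_rot: [0.982, 0.185, 0.025, 0.01]
ft_force: [2.8, 0.3, 0.5]
grip_width: 0.0594
```

```bash
python3 - <<'E'
from h import *
st();cams.camera('wrist');st();cams.camera('wrist'); st()
E
```

```text
t 6.4 q [ 0.106  0.615  1.826 -0.027  0.648  1.325] p [0.506  0.1606 0.0764] F [2.8 0.3 0.5] M [ 0.06 -0.54 -0.75] w 0.0594
x [0.93  0.364 0.046] y [ 0.363 -0.931  0.029] z [ 0.053 -0.01  -0.999]
t 6.45 q [ 0.106  0.615  1.826 -0.027  0.649  1.321] p [0.5061 0.1604 0.0764] F [1.7 1.8 1.9] M [ 0.36 -0.33 -0.38] w 0.0593
x [0.929 0.368 0.046] y [ 0.367 -0.93   0.03 ] z [ 0.053 -0.011 -0.999]
t 6.5 q [ 0.106  0.615  1.826 -0.027  0.649  1.326] p [0.506  0.1604 0.0764] F [1.6 1.9 1.7] M [ 0.41 -0.41 -0.33] w 0.0592
x [0.931 0.363 0.045] y [ 0.362 -0.932  0.029] z [ 0.053 -0.011 -0.999]
```

play_rows:
  commands:
    - {"x": 0, "y": 0, "z": 0, "spin": -0.15}
    - {"x": 0, "y": 0, "z": 0, "spin": -0.15}

```text
time: 6.7
position: [0.5073, 0.1606, 0.0766]
tool_rot: [0.944, 0.328, 0.025, 0.013]
ft_force: [1.5, 6.6, 1.4]
grip_width: 0.059
```

```bash
python3 - <<'E'
from h import *
st();p=cams.camera('wrist');save(p,'w6');o=st();cams.camera('wrist'); st()
m=R.from_quat(o['tool_rot']).as_matrix();print(np.arctan2(m[1,0],m[0,0]))
E
```

```text
t 6.7 q [ 0.105  0.615  1.825 -0.024  0.647  1.026] p [0.5073 0.1606 0.0766] F [1.5 6.6 1.4] M [ 1.17 -0.28 -1.01] w 0.059
x [0.783 0.62  0.038] y [ 0.619 -0.784  0.041] z [ 0.056 -0.009 -0.998]
t 6.75 q [ 0.105  0.615  1.825 -0.025  0.647  1.019] p [0.5073 0.1606 0.0767] F [2.6 4.2 1.9] M [ 0.73 -0.33 -0.22] w 0.0591
x [0.779 0.626 0.038] y [ 0.625 -0.78   0.042] z [ 0.056 -0.009 -0.998]
t 6.8 q [ 0.105  0.615  1.826 -0.026  0.647  1.027] p [0.5071 0.1605 0.0767] F [1.9 4.5 1.8] M [ 0.73 -0.34 -0.21] w 0.0589
x [0.783 0.621 0.037] y [ 0.619 -0.784  0.042] z [ 0.055 -0.01  -0.998]
0.6768895711227981
```

View pics/w6.png

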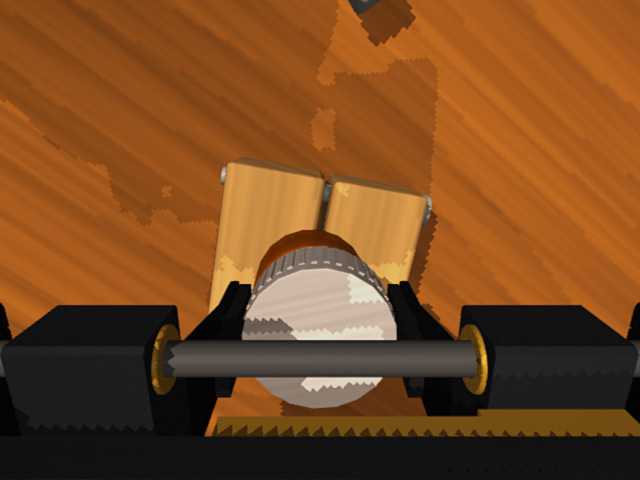

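The cap face (columns 242–397) is held between the fingers while the clamp appears rotated in view. The peak torque was about 1 N m. I turn on.

play_rows:
  commands:
    - {"x": 0, "y": 0, "z": 0, "spin": -0.14}

```text
time: 6.9
position: [0.507, 0.161, 0.0767]
tool_rot: [0.92, 0.392, 0.024, 0.015]
ft_force: [0.5, 6.0, 1.7]
grip_width: 0.0592
```

```bash
python3 - <<'E'
from h import *
st();p=cams.camera('wrist');st()
E
```

```text
t 6.9 q [ 0.105  0.615  1.826 -0.023  0.647  0.888] p [0.507  0.161  0.0767] F [0.5 6.  1.7] M [ 0.98 -0.22 -0.89] w 0.0592
x [0.691 0.722 0.032] y [ 0.72  -0.692  0.045] z [ 0.055 -0.008 -0.998]
t 6.95 q [ 0.106  0.615  1.826 -0.024  0.647  0.88 ] p [0.5069 0.161  0.0767] F [0.3 5.4 1.9] M [ 1.03 -0.22  0.01] w 0.0595
x [0.685 0.728 0.032] y [ 0.726 -0.686  0.046] z [ 0.055 -0.009 -0.998]
```

play_rows:
  commands:
    - {"x": 0, "y": 0, "z": 0, "spin": -0.14}

```text
time: 7.05
position: [0.5067, 0.1616, 0.0767]
tool_rot: [0.888, 0.458, 0.023, 0.016]
ft_force: [1.6, 5.8, 1.7]
grip_width: 0.0589
```

```bash
python3 - <<'E'
from h import *
st();p=cams.camera('wrist');st()
E
```

```text
t 7.05 q [ 0.106  0.615  1.826 -0.021  0.648  0.74 ] p [0.5067 0.1616 0.0767] F [1.6 5.8 1.7] M [ 1.07 -0.21 -0.67] w 0.0589
x [0.579 0.815 0.026] y [ 0.814 -0.579  0.049] z [ 0.055 -0.007 -0.998]
t 7.1 q [ 0.106  0.615  1.826 -0.022  0.647  0.733] p [0.5067 0.1617 0.0767] F [1.1 5.7 0.4] M [ 1.17 -0.15  0.14] w 0.0589
x [0.572 0.82  0.025] y [ 0.819 -0.572  0.049] z [ 0.055 -0.007 -0.998]
```

play_rows:
  commands:
    - {"x": 0, "y": 0, "z": 0, "spin": -0.14}

```text
time: 7.2
position: [0.5064, 0.1627, 0.0767]
tool_rot: [0.852, 0.523, 0.022, 0.016]
ft_force: [0.6, 8.9, 0.7]
grip_width: 0.0596
```

```bash
python3 - <<'E'
from h import *
st();p=cams.camera('wrist');st()
E
```

```text
t 7.2 q [ 0.107  0.614  1.826 -0.018  0.648  0.591] p [0.5064 0.1627 0.0767] F [0.6 8.9 0.7] M [ 1.59 -0.17 -0.2 ] w 0.0596
x [0.452 0.892 0.02 ] y [ 0.89  -0.452  0.051] z [ 0.054 -0.005 -0.999]
t 7.25 q [ 0.107  0.614  1.826 -0.019  0.648  0.584] p [0.5062 0.1628 0.0767] F [0.6 6.5 0.6] M [ 1.45 -0.23  0.2 ] w 0.0589
x [0.445 0.895 0.019] y [ 0.894 -0.445  0.051] z [ 0.054 -0.006 -0.999]
```

play_rows:
  commands:
    - {"x": 0, "y": 0, "z": 0, "spin": -0.1}

```text
time: 7.35
position: [0.5056, 0.1634, 0.0766]
tool_rot: [0.822, 0.568, 0.021, 0.017]
ft_force: [1.0, 3.8, 2.4]
grip_width: 0.0594
```

```bash
python3 - <<'E'
from h import *
st();p=cams.camera('wrist');st()
E
```

```text
t 7.35 q [ 0.108  0.614  1.827 -0.017  0.648  0.483] p [0.5056 0.1634 0.0766] F [1.  3.8 2.4] M [ 0.87  0.04 -0.19] w 0.0594
x [0.353 0.935 0.014] y [ 0.934 -0.353  0.051] z [ 0.053 -0.005 -0.999]
t 7.4 q [ 0.108  0.614  1.827 -0.017  0.648  0.478] p [0.5055 0.1634 0.0767] F [1.9 5.6 2.5] M [ 1.18 -0.06  0.11] w 0.0589
x [0.348 0.937 0.014] y [ 0.936 -0.349  0.052] z [ 0.053 -0.005 -0.999]
```

Torque has fallen to about 0.2 N m, so the crust is broken at about 0.97 rad. I ease the grip, then turn in small steps with gentle lift probes.

play_rows:
  commands:
    - {"x": 0, "y": 0, "z": 0, "spin": -0.1}
  newtons: 20

```text
time: 7.5
position: [0.5046, 0.1635, 0.0765]
tool_rot: [0.791, 0.611, 0.019, 0.018]
ft_force: [1.8, 2.4, 2.5]
grip_width: 0.0596
```

```bash
cat > s.py <<'E'
from h import *
def ln():
    o=robot.get_obs(); m=R.from_quat(o['tool_rot']).as_matrix()
    print('t',round(o['time'],2),'turn',round(1.456-o['q'][5]+o['q'][0]-.106,3),'yaw',round(np.arctan2(m[1,0],m[0,0])-.243,3),'p',(o['position']*1000).round(1),'F',np.round(o['ft_force'],1),'M',np.round(o['moment'],2),'w',round(o['grip_width'],4),'z',m[:,2].round(3))
ln();cams.camera('wrist');ln();cams.camera('wrist');ln()
E
python3 s.py
```

```text
t 7.5 turn 1.081 yaw 1.073 p [504.6 163.5  76.5] F [1.8 2.4 2.5] M [ 0.44 -0.1  -0.05] w 0.0596 z [ 0.051 -0.005 -0.999]
t 7.55 turn 1.085 yaw 1.077 p [504.5 163.4  76.5] F [1.2 2.9 2. ] M [ 0.45 -0.01  0.  ] w 0.06 z [ 0.051 -0.005 -0.999]
t 7.6 turn 1.078 yaw 1.071 p [504.5 163.3  76.6] F [0.2 1.9 3.5] M [ 0.46  0.01 -0.05] w 0.06 z [ 0.051 -0.006 -0.999]
```

play_rows:
  commands:
    - {"x": 0, "y": 0, "z": -2.5, "spin": 0}

```text
time: 7.7
position: [0.5041, 0.163, 0.0777]
tool_rot: [0.793, 0.609, 0.018, 0.018]
ft_force: [8.1, 2.8, -24.4]
grip_width: 0.0597
```

```bash
python3 s.py
```

```text
t 7.7 turn 1.075 yaw 1.068 p [504.1 163.   77.7] F [  8.1   2.8 -24.4] M [ 0.59 -1.26  0.07] w 0.0597 z [ 0.051 -0.006 -0.999]
t 7.75 turn 1.075 yaw 1.068 p [504.1 163.   77.6] F [  5.5   2.4 -12.9] M [ 0.55 -0.68 -0.01] w 0.0597 z [ 0.05  -0.006 -0.999]
t 7.8 turn 1.075 yaw 1.068 p [504.1 163.   77.5] F [  4.4   2.7 -11.9] M [ 0.52 -0.74  0.1 ] w 0.0598 z [ 0.05  -0.006 -0.999]
```

Still caught at 1.075 rad, and that probe was firmer than needed. I use smaller ones.

play_rows:
  commands:
    - {"x": 0, "y": 0, "z": 1, "spin": -0.06}
  newtons: 15

```text
time: 7.9
position: [0.5038, 0.1629, 0.0765]
tool_rot: [0.775, 0.632, 0.017, 0.018]
ft_force: [-1.5, 4.3, 16.7]
grip_width: 0.0598
```

```bash
python3 s.py
```

```text
t 7.9 turn 1.133 yaw 1.126 p [503.8 162.9  76.5] F [-1.5  4.3 16.7] M [ 0.67  0.41 -0.06] w 0.0598 z [ 0.049 -0.006 -0.999]
t 7.95 turn 1.136 yaw 1.128 p [503.8 162.9  76.7] F [-0.7  1.9  3.1] M [ 0.46 -0.04 -0.01] w 0.0597 z [ 0.049 -0.006 -0.999]
t 8.0 turn 1.133 yaw 1.126 p [503.8 162.8  76.8] F [0.6 2.6 2.4] M [ 0.48 -0.13 -0.  ] w 0.0599 z [ 0.049 -0.006 -0.999]
```

play_rows:
  commands:
    - {"x": 0, "y": 0, "z": -1.7, "spin": 0}

```text
time: 8.1
position: [0.5035, 0.1626, 0.0776]
tool_rot: [0.775, 0.631, 0.017, 0.018]
ft_force: [5.8, 2.2, -19.1]
grip_width: 0.0598
```

```bash
python3 s.py
```

```text
t 8.1 turn 1.13 yaw 1.123 p [503.5 162.6  77.6] F [  5.8   2.2 -19.1] M [ 0.7  -0.87  0.08] w 0.0598 z [ 0.049 -0.007 -0.999]
t 8.15 turn 1.131 yaw 1.124 p [503.5 162.7  77.5] F [ 3.2  2.5 -9.9] M [ 0.49 -0.56  0.  ] w 0.0599 z [ 0.048 -0.007 -0.999]
t 8.2 turn 1.131 yaw 1.124 p [503.5 162.6  77.4] F [  3.1   2.5 -10.1] M [ 0.51 -0.59  0.03] w 0.0598 z [ 0.048 -0.007 -0.999]
```

play_rows:
  commands:
    - {"x": 0, "y": 0, "z": 0.6, "spin": -0.06}
  newtons: 15

```text
time: 8.3
position: [0.5034, 0.1627, 0.0768]
tool_rot: [0.756, 0.654, 0.016, 0.018]
ft_force: [0.3, 4.5, 9.1]
grip_width: 0.0599
```

```bash
python3 s.py
```

```text
t 8.3 turn 1.191 yaw 1.183 p [503.4 162.7  76.8] F [0.3 4.5 9.1] M [ 0.76  0.06 -0.06] w 0.0599 z [ 0.048 -0.006 -0.999]
t 8.35 turn 1.193 yaw 1.186 p [503.3 162.7  77. ] F [ 1.1  2.9 -0.7] M [ 0.54 -0.21 -0.02] w 0.0598 z [ 0.048 -0.006 -0.999]
t 8.4 turn 1.19 yaw 1.183 p [503.3 162.7  77. ] F [ 1.6  3.3 -0.9] M [ 0.61 -0.2   0.08] w 0.06 z [ 0.048 -0.007 -0.999]
```

play_rows:
  commands:
    - {"x": 0, "y": 0, "z": -1.2, "spin": 0}

```text
time: 8.5
position: [0.503, 0.1626, 0.0776]
tool_rot: [0.757, 0.653, 0.016, 0.018]
ft_force: [5.0, 3.0, -17.6]
grip_width: 0.0602
```

```bash
python3 s.py
```

```text
t 8.5 turn 1.188 yaw 1.181 p [503.  162.6  77.6] F [  5.    3.  -17.6] M [ 0.64 -0.75  0.05] w 0.0602 z [ 0.047 -0.007 -0.999]
t 8.55 turn 1.188 yaw 1.181 p [503.1 162.6  77.5] F [ 3.   2.5 -9. ] M [ 0.62 -0.58 -0.  ] w 0.06 z [ 0.047 -0.007 -0.999]
t 8.6 turn 1.189 yaw 1.182 p [503.1 162.6  77.5] F [  3.8   3.6 -10.3] M [ 0.63 -0.55 -0.01] w 0.06 z [ 0.047 -0.007 -0.999]
```

play_rows:
  commands:
    - {"x": 0, "y": 0, "z": 0.6, "spin": -0.06}

```text
time: 8.7
position: [0.5029, 0.1626, 0.0769]
tool_rot: [0.737, 0.676, 0.015, 0.018]
ft_force: [0.7, 4.7, 2.8]
grip_width: 0.0601
```

```bash
python3 s.py
```

```text
t 8.7 turn 1.249 yaw 1.242 p [502.9 162.6  76.9] F [0.7 4.7 2.8] M [ 0.79 -0.14 -0.06] w 0.0601 z [ 0.046 -0.007 -0.999]
t 8.75 turn 1.252 yaw 1.244 p [502.9 162.7  77. ] F [ 1.8  2.8 -2.8] M [ 0.6  -0.25  0.03] w 0.0603 z [ 0.046 -0.007 -0.999]
t 8.8 turn 1.248 yaw 1.241 p [502.8 162.7  77. ] F [ 1.7  3.3 -3.8] M [ 0.59 -0.18  0.01] w 0.06 z [ 0.046 -0.007 -0.999]
```

play_rows:
  commands:
    - {"x": 0, "y": 0, "z": -1, "spin": 0}

```text
time: 8.9
position: [0.5026, 0.1626, 0.0776]
tool_rot: [0.737, 0.675, 0.015, 0.018]
ft_force: [4.7, 3.3, -17.2]
grip_width: 0.0598
```

```bash
python3 s.py
```

```text
t 8.9 turn 1.247 yaw 1.239 p [502.6 162.6  77.6] F [  4.7   3.3 -17.2] M [ 0.59 -0.72  0.04] w 0.0598 z [ 0.046 -0.007 -0.999]
t 8.95 turn 1.247 yaw 1.24 p [502.6 162.6  77.5] F [  3.4   3.3 -10.2] M [ 0.61 -0.55 -0.06] w 0.0595 z [ 0.046 -0.007 -0.999]
t 9.0 turn 1.247 yaw 1.24 p [502.6 162.6  77.5] F [  2.8   2.2 -10.4] M [ 0.57 -0.56 -0.05] w 0.06 z [ 0.046 -0.007 -0.999]
```

play_rows:
  commands:
    - {"x": 0, "y": 0, "z": 0.6, "spin": -0.06}

```text
time: 9.1
position: [0.5023, 0.1625, 0.0769]
tool_rot: [0.717, 0.697, 0.014, 0.018]
ft_force: [1.5, 3.7, 1.1]
grip_width: 0.06
```

```bash
python3 s.py
```

```text
t 9.1 turn 1.307 yaw 1.3 p [502.3 162.5  76.9] F [1.5 3.7 1.1] M [ 0.62 -0.21 -0.04] w 0.06 z [ 0.045 -0.007 -0.999]
t 9.15 turn 1.31 yaw 1.303 p [502.3 162.5  77. ] F [ 2.   3.2 -2.6] M [ 0.6  -0.23  0.01] w 0.0594 z [ 0.045 -0.007 -0.999]
t 9.2 turn 1.307 yaw 1.299 p [502.2 162.5  77. ] F [ 0.8  2.8 -4.1] M [ 0.62 -0.23  0.04] w 0.06 z [ 0.045 -0.007 -0.999]
```

play_rows:
  commands:
    - {"x": 0, "y": 0, "z": -0.9, "spin": 0}

```text
time: 9.3
position: [0.502, 0.1625, 0.0776]
tool_rot: [0.717, 0.696, 0.014, 0.018]
ft_force: [5.0, 2.6, -17.2]
grip_width: 0.0599
```

```bash
python3 s.py
```

```text
t 9.3 turn 1.305 yaw 1.298 p [502.  162.5  77.6] F [  5.    2.6 -17.2] M [ 0.59 -0.72  0.05] w 0.0599 z [ 0.045 -0.007 -0.999]
t 9.35 turn 1.305 yaw 1.298 p [502.1 162.5  77.5] F [  3.5   3.1 -11.3] M [ 0.55 -0.47  0.01] w 0.06 z [ 0.045 -0.007 -0.999]
t 9.4 turn 1.305 yaw 1.298 p [502.1 162.5  77.5] F [  3.6   2.2 -10.8] M [ 0.61 -0.51  0.03] w 0.0603 z [ 0.045 -0.007 -0.999]
```

play_rows:
  commands:
    - {"x": 0, "y": 0, "z": 0.6, "spin": -0.06}

```text
time: 9.5
position: [0.5017, 0.1624, 0.077]
tool_rot: [0.696, 0.718, 0.013, 0.018]
ft_force: [0.3, 3.7, -0.2]
grip_width: 0.0603
```

```bash
python3 s.py
```

```text
t 9.5 turn 1.366 yaw 1.358 p [501.7 162.4  77. ] F [ 0.3  3.7 -0.2] M [ 0.52 -0.19  0.01] w 0.0603 z [ 0.043 -0.007 -0.999]
t 9.55 turn 1.368 yaw 1.361 p [501.6 162.4  77. ] F [ 0.8  3.2 -4.2] M [ 0.5  -0.13  0.03] w 0.0598 z [ 0.043 -0.007 -0.999]
t 9.6 turn 1.365 yaw 1.358 p [501.5 162.4  77. ] F [ 0.8  3.4 -4.7] M [ 0.5  -0.16  0.08] w 0.0598 z [ 0.043 -0.007 -0.999]
```

play_rows:
  commands:
    - {"x": 0, "y": 0, "z": -0.9, "spin": 0}

```text
time: 9.7
position: [0.5015, 0.1623, 0.0776]
tool_rot: [0.697, 0.717, 0.012, 0.018]
ft_force: [4.6, 2.7, -16.6]
grip_width: 0.0598
```

```bash
python3 s.py
```

```text
t 9.7 turn 1.363 yaw 1.356 p [501.5 162.3  77.6] F [  4.6   2.7 -16.6] M [ 0.61 -0.71  0.06] w 0.0598 z [ 0.043 -0.007 -0.999]
t 9.75 turn 1.363 yaw 1.356 p [501.5 162.3  77.5] F [  2.8   3.1 -11. ] M [ 0.54 -0.53  0.03] w 0.06 z [ 0.043 -0.007 -0.999]
t 9.8 turn 1.364 yaw 1.357 p [501.5 162.3  77.5] F [  2.7   2.8 -11.4] M [ 0.56 -0.48  0.01] w 0.0602 z [ 0.043 -0.007 -0.999]
```

play_rows:
  commands:
    - {"x": 0, "y": 0, "z": 0.7, "spin": -0.06}

```text
time: 9.9
position: [0.5012, 0.1622, 0.077]
tool_rot: [0.675, 0.738, 0.011, 0.018]
ft_force: [-0.5, 2.5, -0.0]
grip_width: 0.0597
```

```bash
python3 s.py
```

```text
t 9.9 turn 1.424 yaw 1.417 p [501.2 162.2  77. ] F [-0.5  2.5 -0. ] M [ 0.42 -0.16 -0.04] w 0.0597 z [ 0.042 -0.008 -0.999]
t 9.95 turn 1.427 yaw 1.42 p [501.1 162.2  77. ] F [-0.4  2.9 -2.2] M [ 0.41 -0.11  0.  ] w 0.06 z [ 0.042 -0.008 -0.999]
t 10.0 turn 1.423 yaw 1.416 p [501.1 162.2  77.1] F [-0.1  2.6 -2.6] M [ 0.39 -0.1   0.07] w 0.06 z [ 0.042 -0.008 -0.999]
```

play_rows:
  commands:
    - {"x": 0, "y": 0, "z": -0.9, "spin": 0}

```text
time: 10.1
position: [0.501, 0.1621, 0.0777]
tool_rot: [0.675, 0.737, 0.011, 0.018]
ft_force: [5.2, 1.7, -18.6]
grip_width: 0.0603
```

```bash
python3 s.py
```

```text
t 10.1 turn 1.422 yaw 1.415 p [501.  162.1  77.7] F [  5.2   1.7 -18.6] M [ 0.51 -0.66  0.08] w 0.0603 z [ 0.042 -0.008 -0.999]
t 10.15 turn 1.422 yaw 1.415 p [501.  162.1  77.6] F [  2.9   1.4 -11.5] M [ 0.47 -0.42  0.04] w 0.06 z [ 0.042 -0.008 -0.999]
t 10.2 turn 1.422 yaw 1.415 p [501.  162.1  77.6] F [  1.5   1.7 -10.9] M [ 0.47 -0.41  0.1 ] w 0.0598 z [ 0.042 -0.008 -0.999]
```

play_rows:
  commands:
    - {"x": 0, "y": 0, "z": 0.7, "spin": -0.06}

```text
time: 10.3
position: [0.5008, 0.162, 0.077]
tool_rot: [0.653, 0.757, 0.01, 0.018]
ft_force: [0.2, 1.3, -1.0]
grip_width: 0.0598
```

```bash
python3 s.py
```

```text
t 10.3 turn 1.482 yaw 1.475 p [500.8 162.   77. ] F [ 0.2  1.3 -1. ] M [ 0.39 -0.08  0.04] w 0.0598 z [ 0.041 -0.008 -0.999]
t 10.35 turn 1.485 yaw 1.478 p [500.7 162.   77.1] F [ 0.1  1.9 -2.8] M [ 0.39 -0.1   0.02] w 0.0599 z [ 0.041 -0.008 -0.999]
t 10.4 turn 1.481 yaw 1.475 p [500.8 162.   77.2] F [ 0.3  2.4 -3.5] M [ 0.33 -0.01  0.04] w 0.0598 z [ 0.041 -0.008 -0.999]
```

play_rows:
  commands:
    - {"x": 0, "y": 0, "z": -0.9, "spin": 0}

```text
time: 10.5
position: [0.5007, 0.162, 0.0778]
tool_rot: [0.654, 0.757, 0.011, 0.018]
ft_force: [3.4, 1.1, -18.1]
grip_width: 0.0599
```

```bash
python3 s.py
```

```text
t 10.5 turn 1.48 yaw 1.473 p [500.7 162.   77.8] F [  3.4   1.1 -18.1] M [ 0.51 -0.59  0.08] w 0.0599 z [ 0.042 -0.008 -0.999]
t 10.55 turn 1.48 yaw 1.474 p [500.7 162.   77.7] F [  2.6   2.3 -10. ] M [ 0.42 -0.39  0.09] w 0.0601 z [ 0.041 -0.008 -0.999]
t 10.6 turn 1.48 yaw 1.474 p [500.7 162.   77.7] F [  2.4   1.9 -11.8] M [ 0.42 -0.41  0.11] w 0.0604 z [ 0.041 -0.008 -0.999]
```

play_rows:
  commands:
    - {"x": 0, "y": 0, "z": 0.8, "spin": -0.06}

```text
time: 10.7
position: [0.5007, 0.1619, 0.0771]
tool_rot: [0.63, 0.776, 0.01, 0.018]
ft_force: [1.0, 2.4, -0.5]
grip_width: 0.06
```

```bash
python3 s.py
```

```text
t 10.7 turn 1.541 yaw 1.534 p [500.7 161.9  77.1] F [ 1.   2.4 -0.5] M [ 0.41 -0.03 -0.03] w 0.06 z [ 0.041 -0.008 -0.999]
t 10.75 turn 1.543 yaw 1.537 p [500.7 161.9  77.2] F [ 0.5  1.7 -4.3] M [ 0.3  -0.16  0.08] w 0.0596 z [ 0.041 -0.008 -0.999]
t 10.8 turn 1.54 yaw 1.533 p [500.7 161.9  77.3] F [-0.1  1.8 -3.6] M [ 0.31 -0.13  0.04] w 0.0596 z [ 0.041 -0.008 -0.999]
```

play_rows:
  commands:
    - {"x": 0, "y": 0, "z": -0.9, "spin": 0}

```text
time: 10.9
position: [0.5007, 0.1618, 0.078]
tool_rot: [0.631, 0.775, 0.01, 0.019]
ft_force: [3.0, 1.1, -15.6]
grip_width: 0.0601
```

```bash
python3 s.py
```

```text
t 10.9 turn 1.538 yaw 1.532 p [500.7 161.8  78. ] F [  3.    1.1 -15.6] M [ 0.42 -0.42  0.1 ] w 0.0601 z [ 0.041 -0.008 -0.999]
t 10.95 turn 1.538 yaw 1.532 p [500.7 161.8  77.9] F [ 2.3  0.9 -9.9] M [ 0.34 -0.3   0.04] w 0.06 z [ 0.041 -0.008 -0.999]
t 11.0 turn 1.539 yaw 1.532 p [500.7 161.8  77.9] F [  1.3   1.8 -10.6] M [ 0.36 -0.35  0.09] w 0.0597 z [ 0.041 -0.008 -0.999]
```

play_rows:
  commands:
    - {"x": 0, "y": 0, "z": 0.8, "spin": -0.06}

```text
time: 11.1
position: [0.5007, 0.1618, 0.0774]
tool_rot: [0.607, 0.794, 0.009, 0.019]
ft_force: [0.3, 1.8, -0.9]
grip_width: 0.0597
```

```bash
python3 s.py
```

```text
t 11.1 turn 1.599 yaw 1.592 p [500.7 161.8  77.4] F [ 0.3  1.8 -0.9] M [ 0.35 -0.12 -0.01] w 0.0597 z [ 0.041 -0.008 -0.999]
t 11.15 turn 1.602 yaw 1.595 p [500.8 161.8  77.5] F [ 0.6  2.3 -4. ] M [ 0.38 -0.1   0.09] w 0.06 z [ 0.041 -0.008 -0.999]
t 11.2 turn 1.598 yaw 1.592 p [500.7 161.8  77.5] F [-0.1  1.  -4. ] M [ 0.31 -0.13  0.07] w 0.06 z [ 0.041 -0.008 -0.999]
```

play_rows:
  commands:
    - {"x": 0, "y": 0, "z": -0.9, "spin": 0}

```text
time: 11.3
position: [0.5008, 0.1617, 0.0785]
tool_rot: [0.608, 0.794, 0.009, 0.019]
ft_force: [1.6, 0.4, -6.4]
grip_width: 0.0601
```

```bash
python3 s.py
```

```text
t 11.3 turn 1.596 yaw 1.59 p [500.8 161.7  78.5] F [ 1.6  0.4 -6.4] M [ 0.12 -0.26  0.04] w 0.0601 z [ 0.041 -0.009 -0.999]
t 11.35 turn 1.597 yaw 1.59 p [500.8 161.6  78.7] F [ 0.9 -0.3 -4.8] M [ 0.16 -0.21  0.06] w 0.06 z [ 0.042 -0.009 -0.999]
t 11.4 turn 1.597 yaw 1.591 p [500.8 161.7  78.7] F [ 1.3  0.1 -5.4] M [ 0.09 -0.18  0.03] w 0.0604 z [ 0.042 -0.009 -0.999]
```

It rose further with less force at 1.597 rad, which suggests the edge of the free spot. I turn slightly on and probe again.

play_rows:
  commands:
    - {"x": 0, "y": 0, "z": 0.5, "spin": -0.04}

```text
time: 11.5
position: [0.5008, 0.1615, 0.0784]
tool_rot: [0.592, 0.806, 0.009, 0.019]
ft_force: [0.3, 1.3, -2.7]
grip_width: 0.0602
```

```bash
python3 s.py
```

```text
t 11.5 turn 1.636 yaw 1.63 p [500.8 161.5  78.4] F [ 0.3  1.3 -2.7] M [ 0.29 -0.09  0.02] w 0.0602 z [ 0.042 -0.009 -0.999]
t 11.55 turn 1.638 yaw 1.632 p [500.8 161.6  78.4] F [ 0.6  1.6 -3.1] M [ 0.25 -0.1  -0.01] w 0.0596 z [ 0.042 -0.009 -0.999]
t 11.6 turn 1.636 yaw 1.63 p [500.8 161.6  78.4] F [ 0.4  0.7 -3. ] M [ 0.17 -0.15  0.02] w 0.0601 z [ 0.042 -0.009 -0.999]
```

play_rows:
  commands:
    - {"x": 0, "y": 0, "z": -1.2, "spin": 0}

```text
time: 11.7
position: [0.5008, 0.1615, 0.0796]
tool_rot: [0.593, 0.805, 0.009, 0.019]
ft_force: [2.0, -1.0, -6.0]
grip_width: 0.0598
```

```bash
python3 s.py
```

```text
t 11.7 turn 1.635 yaw 1.629 p [500.8 161.5  79.6] F [ 2. -1. -6.] M [ 0.01 -0.28 -0.  ] w 0.0598 z [ 0.042 -0.009 -0.999]
t 11.75 turn 1.635 yaw 1.629 p [500.8 161.4  79.7] F [ 0.5 -0.1 -5.6] M [ 0.05 -0.23 -0.01] w 0.0599 z [ 0.042 -0.009 -0.999]
t 11.8 turn 1.635 yaw 1.629 p [500.8 161.5  79.7] F [ 1.7  0.1 -5. ] M [ 0.06 -0.17  0.  ] w 0.0597 z [ 0.042 -0.009 -0.999]
```

play_rows:
  commands:
    - {"x": 0, "y": 0, "z": -3, "spin": 0}
  newtons: 25

```text
time: 11.9
position: [0.5006, 0.161, 0.0821]
tool_rot: [0.593, 0.805, 0.008, 0.019]
ft_force: [2.8, -3.3, -13.0]
grip_width: 0.0597
```

```bash
python3 s.py; python3 -c "
from h import *
capoff('w7')"
```

```text
t 11.9 turn 1.635 yaw 1.629 p [500.6 161.   82.1] F [  2.8  -3.3 -13. ] M [-0.35 -0.45 -0.02] w 0.0597 z [ 0.041 -0.01  -0.999]
t 11.95 turn 1.635 yaw 1.629 p [500.6 161.   82.5] F [ 2.9 -2.  -8.9] M [-0.16 -0.3   0.01] w 0.0598 z [ 0.041 -0.01  -0.999]
t 12.0 turn 1.635 yaw 1.629 p [500.7 161.   82.5] F [ 2.6 -3.  -9.9] M [-0.21 -0.34 -0.04] w 0.0595 z [ 0.041 -0.01  -0.999]
t 12.0 q [ 0.107  0.602  1.827 -0.022  0.672 -0.178] p [0.5007 0.161  0.0825] F [ 2.6 -3.  -9.9] M [-0.21 -0.34 -0.04] w 0.0595
x [-0.297  0.955 -0.021] y [0.954 0.298 0.037] z [ 0.041 -0.01  -0.999]
0.97 px (np.float64(319.0), np.float64(330.104)) 243 394 244 401 cap [0.5014 0.159  0.102 ] tooloff [ -2.6   0.8 -19.5] vs fixed cams [ -1.5   0.7 -19.5]
```

View pics/w7.png

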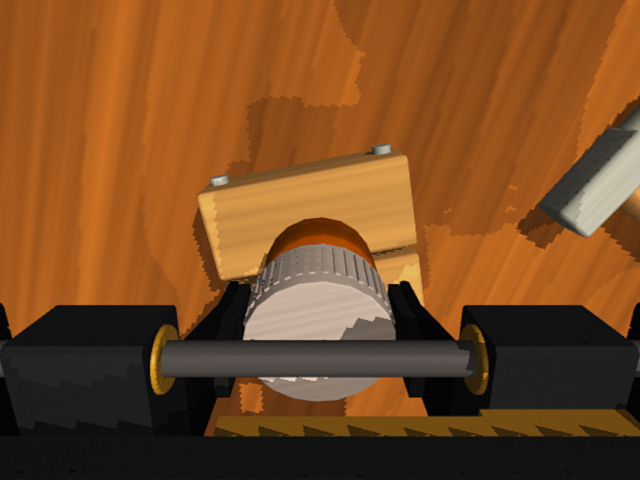

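```bash
python3 - <<'E'
import cv2,numpy as np
a=cv2.imread('pics/w6.png')[210:420,200:440]; b=cv2.imread('pics/w7.png')[210:420,200:440]
cv2.imwrite('pics/cmp.png',cv2.resize(np.hstack([a,b]),None,fx=1.66,fy=1.66,interpolation=cv2.INTER_NEAREST))
E
```

```text
(no output)
```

View pics/cmp.png

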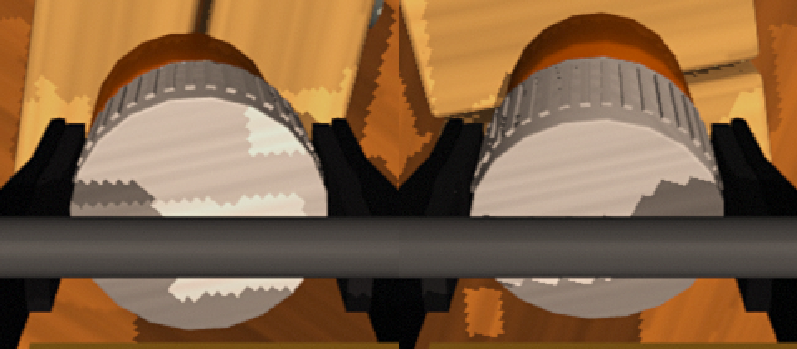

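```bash
python3 - <<'E'
from h import *
import cv2
o=robot.get_obs();p=cams.camera('wrist')
def depth(x,y,z,pos,c,zt):
    m=np.array([x,y,z]).T; T=np.eye(4);T[:3,:3]=m;T[:3,3]=pos; w=np.linalg.inv(T@p['mount']); X=(w@np.r_[c,zt,1])[:3]
    return round(-X[2]*1000,1),round(p['fx']*60/(-X[2]*1000),1),round(p['cy']+p['fy']*-X[1]/-X[2]*1,1)
c=[.502,.160]
W={'w5':([.97,.241,.031],[.241,-.97,.023],[.036,-.015,-.999],[.5052,.1598,.0781]),'w6':([.783,.62,.038],[.619,-.784,.041],[.056,-.009,-.998],[.5073,.1606,.0766]),'w7':([-.297,.955,-.021],[.954,.298,.037],[.041,-.01,-.999],[.5007,.161,.0825])}
for k,v in W.items():
    for zt in(.102,.1075): print(k,zt,depth(*v,c,zt))
for k in W:
    g=cv2.cvtColor(cv2.imread(f'pics/{k}.png'),cv2.COLOR_BGR2GRAY).astype(int)
    for r in(325,330,335): print(k,r,g[r,232:252].tolist(),g[r,385:405].tolist())
s=cams.camera('scene');save(s,'s1')
for t in('cap','jar'):
  for r in nets.outline_of(s,t)[:1]:
    ys,xs=np.nonzero(r['region']); print(t,r['conf'],r['pixel'],xs.min(),xs.max(),ys.min(),ys.max())
cv2.imwrite('pics/s1c.png',cv2.resize(np.hstack([cv2.imread('pics/scene0.png')[220:330,370:480],cv2.imread('pics/s1.png')[220:330,370:480]]),None,fx=3.6,fy=3.6,interpolation=2))
E
```

```text
w5 0.102 (np.float64(157.1), np.float64(155.0), np.float64(335.7))
w5 0.1075 (np.float64(151.8), np.float64(160.4), np.float64(343.1))
w6 0.102 (np.float64(155.9), np.float64(156.2), np.float64(340.8))
w6 0.1075 (np.float64(150.6), np.float64(161.7), np.float64(348.4))
w7 0.102 (np.float64(161.3), np.float64(150.9), np.float64(328.3))
w7 0.1075 (np.float64(156.1), np.float64(156.0), np.float64(336.0))
w5 325 [128, 157, 168, 174, 179, 179, 179, 179, 156, 106, 83, 92, 94, 93, 95, 92, 94, 95, 96, 96] [92, 93, 90, 91, 94, 94, 93, 93, 103, 110, 109, 112, 112, 113, 113, 111, 113, 114, 112, 114]
w5 330 [101, 94, 138, 166, 170, 176, 181, 182, 139, 92, 94, 95, 98, 98, 98, 99, 99, 99, 100, 98] [181, 180, 179, 179, 182, 182, 182, 178, 133, 98, 107, 110, 111, 112, 113, 113, 112, 112, 113, 111]
w5 335 [107, 105, 104, 99, 137, 166, 173, 179, 162, 118, 94, 94, 95, 96, 95, 95, 96, 94, 95, 93] [182, 202, 216, 213, 214, 216, 198, 178, 137, 106, 106, 109, 110, 109, 111, 110, 111, 112, 113, 114]
w6 325 [6, 8, 4, 9, 5, 8, 7, 10, 11, 7, 8, 43, 81, 98, 95, 96, 94, 93, 92, 96] [189, 188, 187, 187, 188, 187,
[... 312 characters left out ...]
, 136, 137] [181, 180, 181, 180, 178, 179, 179, 181, 179, 183, 182, 117, 23, 8, 11, 11, 10, 9, 13, 11]
w7 325 [15, 28, 25, 12, 12, 11, 15, 17, 12, 11, 14, 45, 72, 130, 173, 184, 183, 182, 180, 181] [99, 100, 98, 100, 100, 100, 103, 94, 72, 34, 9, 5, 4, 9, 7, 11, 6, 7, 5, 7]
w7 330 [13, 9, 13, 11, 9, 12, 13, 17, 15, 14, 0, 17, 98, 161, 181, 180, 179, 179, 179, 179] [102, 103, 103, 102, 104, 101, 102, 103, 105, 97, 57, 12, 3, 10, 10, 10, 4, 8, 5, 6]
w7 335 [14, 11, 10, 12, 12, 13, 15, 11, 16, 11, 10, 78, 146, 172, 174, 171, 172, 171, 172, 171] [94, 96, 97, 96, 96, 94, 97, 96, 98, 99, 63, 11, 5, 9, 3, 7, 9, 8, 8, 1]
cap 0.52 [432.7, 251.7] 426 443 248 281
jar 0.84 [423.3, 294.9] 383 460 268 326
```

View pics/s1c.png

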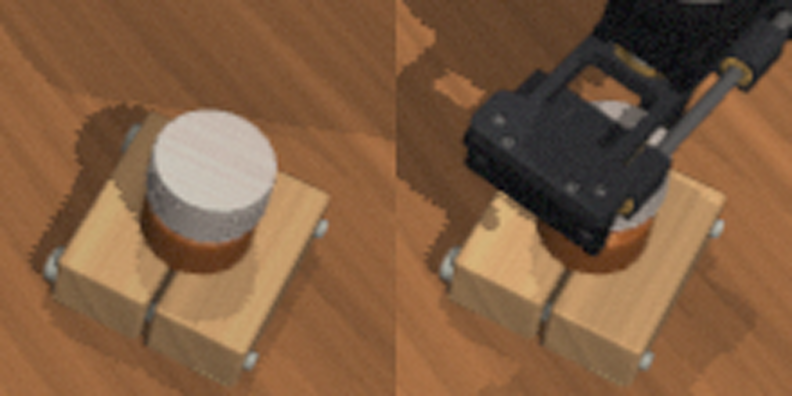

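The scene picture shows the cap top about 3 px (roughly 5 mm) higher than at the start, so it is coming up with the hand. There is slight side friction, so I ease sideways as I lift.

play_rows:
  commands:
    - {"x": -0.8, "y": 0.6, "z": -2.5, "spin": 0}

```text
time: 12.4
position: [0.501, 0.1607, 0.085]
tool_rot: [0.593, 0.805, 0.008, 0.019]
ft_force: [1.5, 0.9, -1.9]
grip_width: 0.0597
```

```bash
python3 s.py
```

```text
t 12.4 turn 1.636 yaw 1.629 p [501.  160.7  85. ] F [ 1.5  0.9 -1.9] M [ 0.13 -0.15 -0.03] w 0.0597 z [ 0.041 -0.009 -0.999]
t 12.45 turn 1.636 yaw 1.629 p [501.4 161.   85.8] F [-0.   0.7 -0.1] M [ 0.07 -0.11  0.04] w 0.06 z [ 0.042 -0.009 -0.999]
t 12.5 turn 1.636 yaw 1.629 p [501.8 161.2  86.1] F [ 0.5  0.7 -0.2] M [ 0.16 -0.23  0.08] w 0.0597 z [ 0.043 -0.008 -0.999]
```

play_rows:
  commands:
    - {"x": -0.5, "y": 0.5, "z": -2.5, "spin": 0}

```text
time: 12.6
position: [0.5022, 0.1614, 0.0893]
tool_rot: [0.593, 0.805, 0.01, 0.02]
ft_force: [-1.1, 0.4, -1.3]
grip_width: 0.06
```

```bash
python3 s.py; python3 -c "
from h import *
s=cams.camera('scene');save(s,'s2')
cv2.imwrite('pics/s2c.png',cv2.resize(np.hstack([cv2.imread('pics/scene0.png')[220:330,370:480],cv2.imread('pics/s2.png')[220:330,370:480]]),None,fx=3.6,fy=3.6,interpolation=2))
"
```

```text
t 12.6 turn 1.637 yaw 1.629 p [502.2 161.4  89.3] F [-1.1  0.4 -1.3] M [ 0.11  0.06 -0.02] w 0.06 z [ 0.043 -0.008 -0.999]
t 12.65 turn 1.637 yaw 1.629 p [502.5 161.5  89.9] F [-1.2  0.4 -1. ] M [0.23 0.03 0.03] w 0.0598 z [ 0.044 -0.007 -0.999]
t 12.7 turn 1.637 yaw 1.629 p [502.5 161.5  89.8] F [-1.1  2.1  0. ] M [ 0.23  0.08 -0.04] w 0.0596 z [ 0.044 -0.008 -0.999]
```

View pics/s2c.png

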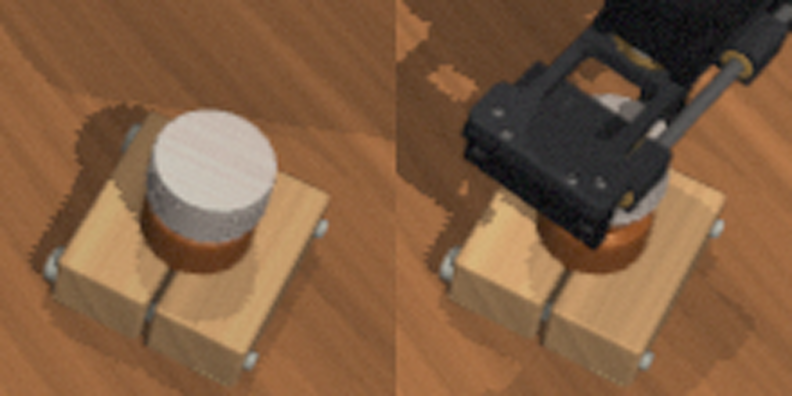

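The cap has risen about 4.7 px (roughly 13 mm, matching the hand) with bare glass below it and almost no force. I lift clear.

play_rows:
  commands:
    - {"x": 0, "y": 0.2, "z": -5, "spin": 0}
    - {"x": 0, "y": 0.2, "z": -10, "spin": 0}
    - {"x": 0, "y": 0, "z": -15, "spin": 0}
  newtons: 30

```text
time: 13.05
position: [0.5004, 0.1616, 0.1203]
tool_rot: [0.593, 0.805, 0.009, 0.019]
ft_force: [0.0, 0.2, -1.8]
grip_width: 0.0595
```

```bash
python3 s.py; python3 -c "
from h import *
s=cams.camera('scene');save(s,'s3')
"
```

```text
t 13.05 turn 1.639 yaw 1.63 p [500.4 161.6 120.3] F [ 0.   0.2 -1.8] M [-0.02 -0.14 -0.03] w 0.0595 z [ 0.041 -0.008 -0.999]
t 13.1 turn 1.639 yaw 1.63 p [501.9 161.9 122.8] F [ 0.2 -0.3  0.3] M [-0.01 -0.07  0.01] w 0.0595 z [ 0.046 -0.008 -0.999]
t 13.15 turn 1.639 yaw 1.63 p [502.3 162.  122.1] F [ 0.4 -1.  -0.8] M [ 0.04 -0.09  0.02] w 0.0594 z [ 0.047 -0.008 -0.999]
```

View pics/s3.png

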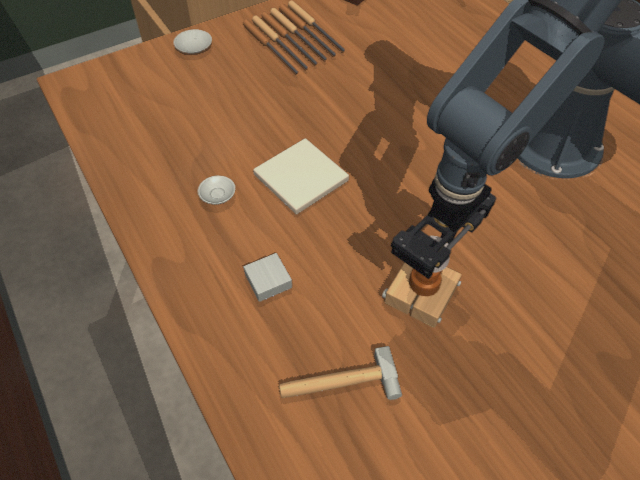

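The cap is off the jar and held. Now I carry it to the board, ramping the speed up and down.

play_rows:
  commands:
    - {"x": -15, "y": -2.7, "z": -5, "spin": 0}
    - {"x": -30, "y": -5.4, "z": -5, "spin": 0}
    - {"x": -40, "y": -7.2, "z": 0, "spin": 0}
    - {"x": -40, "y": -7.2, "z": 0, "spin": 0}
    - {"x": -40, "y": -7.2, "z": 0, "spin": 0}
    - {"x": -40, "y": -7.2, "z": 0, "spin": 0}
    - {"x": -35, "y": -6.3, "z": 0, "spin": 0}
    - {"x": -25, "y": -4.5, "z": 0, "spin": 0}

```text
time: 14.0
position: [0.5344, -0.1115, 0.1327]
tool_rot: [0.589, 0.808, 0.01, 0.019]
ft_force: [0.2, 0.2, -0.7]
grip_width: 0.0599
```

```bash
cat >>s.py <<'E'
o=robot.get_obs(); m=R.from_quat(o['tool_rot']).as_matrix()
print('to board',(m.T@(np.array([.549,-.211,o['position'][2]])-o['position'])*1000).round(1), m.round(3).tolist())
E
python3 s.py
```

```text
t 14.0 turn 1.67 yaw 1.638 p [ 534.4 -111.5  132.7] F [ 0.2  0.2 -0.7] M [ 0.05 -0.09 -0.03] w 0.0599 z [ 0.042 -0.007 -0.999]
t 14.05 turn 1.667 yaw 1.636 p [ 536.1 -115.4  133. ] F [ 1.5 -2.1 -0.5] M [-0.1  -0.15  0.01] w 0.0596 z [ 0.045 -0.01  -0.999]
t 14.1 turn 1.667 yaw 1.635 p [ 535.4 -112.9  132.9] F [-0.3  0.8  0.5] M [ 0.02 -0.14 -0.01] w 0.0594 z [ 0.044 -0.008 -0.999]
to board [-97.5 -16.8   1.4] [[-0.302, 0.952, 0.044], [0.953, 0.303, -0.008], [-0.021, 0.04, -0.999]]
```

play_rows:
  commands:
    - {"x": -20, "y": -3.5, "z": 5, "spin": 0}
    - {"x": -30, "y": -5.2, "z": 10, "spin": 0}
    - {"x": -27, "y": -4.7, "z": 10, "spin": 0}
    - {"x": -15, "y": -2.6, "z": 10, "spin": 0}
    - {"x": -5, "y": -1, "z": 5, "spin": 0}

```text
time: 14.6
position: [0.5484, -0.2096, 0.0911]
tool_rot: [0.59, 0.807, 0.01, 0.017]
ft_force: [-0.4, 0.4, -1.0]
grip_width: 0.0601
```

```bash
python3 s.py;  python3 - <<'E'
from h import *
s=cams.camera('top');save(s,'t1')
for r in nets.outline_of(s,'board')[:1]:
    print('board',r['conf'],at(s,r['pixel'],.02))
p=cams.camera('wrist');save(p,'w8')
E
```

```text
t 14.6 turn 1.676 yaw 1.637 p [ 548.4 -209.6   91.1] F [-0.4  0.4 -1. ] M [ 0.01 -0.08  0.  ] w 0.0601 z [ 0.04  -0.004 -0.999]
t 14.65 turn 1.676 yaw 1.637 p [ 548.1 -209.6   90.6] F [ 0.5 -0.1 -0.6] M [ 0.   -0.09  0.02] w 0.0595 z [ 0.039 -0.004 -0.999]
t 14.7 turn 1.677 yaw 1.637 p [ 547.9 -208.6   91.2] F [-0.5  0.2 -0.1] M [ 0.02 -0.09 -0.04] w 0.0598 z [ 0.039 -0.003 -0.999]
to board [-2.6  0.3  0. ] [[-0.304, 0.952, 0.039], [0.952, 0.305, -0.003], [-0.015, 0.036, -0.999]]
board 0.59 [ 0.53406475 -0.17244415  0.02      ]
```

View pics/t1.png

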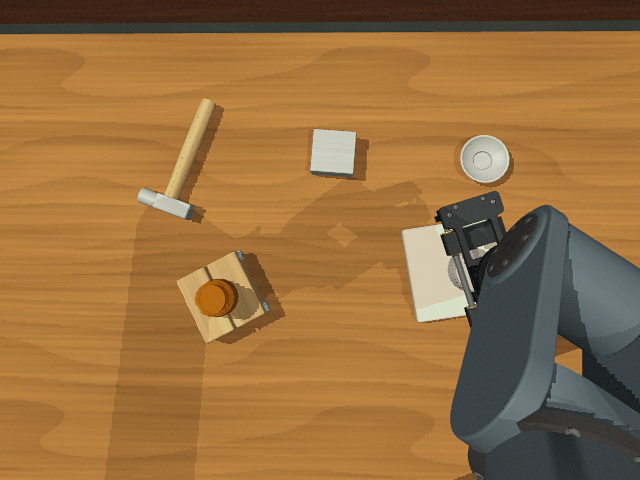

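View pics/w8.png

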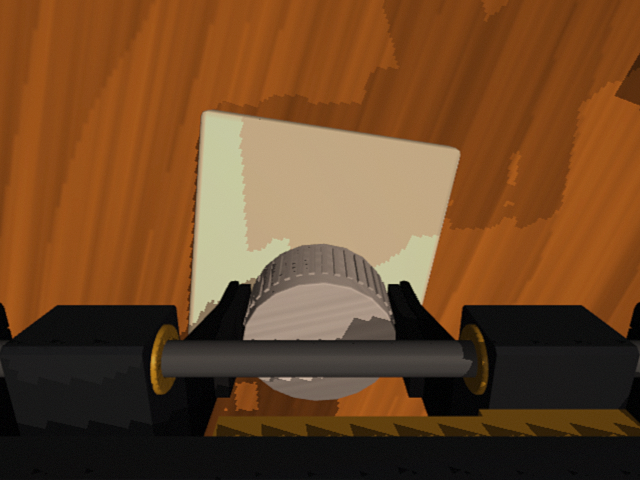

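The top view shows the bare amber jar neck at (216,297), the bystanders unmoved, and the cap over the board. I lower it.

play_rows:
  commands:
    - {"x": -1.5, "y": -1, "z": 12, "spin": 0}
    - {"x": 0, "y": -1, "z": 20, "spin": 0}
    - {"x": 0, "y": 0, "z": 14, "spin": 0}
    - {"x": 0, "y": 0, "z": 6, "spin": 0}

```text
time: 15.25
position: [0.5505, -0.2076, 0.0402]
tool_rot: [0.587, 0.809, 0.011, 0.02]
ft_force: [-0.7, -0.2, 0.1]
grip_width: 0.0598
```

```bash
python3 s.py;  python3 - <<'E'
from h import *
s=cams.camera('scene');save(s,'s4'); cv2.imwrite('pics/s4c.png',cv2.resize(s['img'][100:240,230:400,::-1],None,fx=4,fy=4,interpolation=2))
E
```

```text
t 15.25 turn 1.688 yaw 1.643 p [ 550.5 -207.6   40.2] F [-0.7 -0.2  0.1] M [-0.   -0.11 -0.03] w 0.0598 z [ 0.044 -0.006 -0.999]
t 15.3 turn 1.688 yaw 1.643 p [ 550.  -207.3   39.6] F [-0.5 -0.5 -1.4] M [-0.02 -0.11  0.05] w 0.0595 z [ 0.043 -0.005 -0.999]
t 15.35 turn 1.688 yaw 1.643 p [ 550.3 -207.6   40.4] F [-0.4 -0.6 -0.5] M [-0.04 -0.13  0.01] w 0.0597 z [ 0.044 -0.006 -0.999]
to board [-2.8 -2.3 -0. ] [[-0.31, 0.95, 0.044], [0.951, 0.31, -0.006], [-0.019, 0.04, -0.999]]
```

View pics/s4c.png

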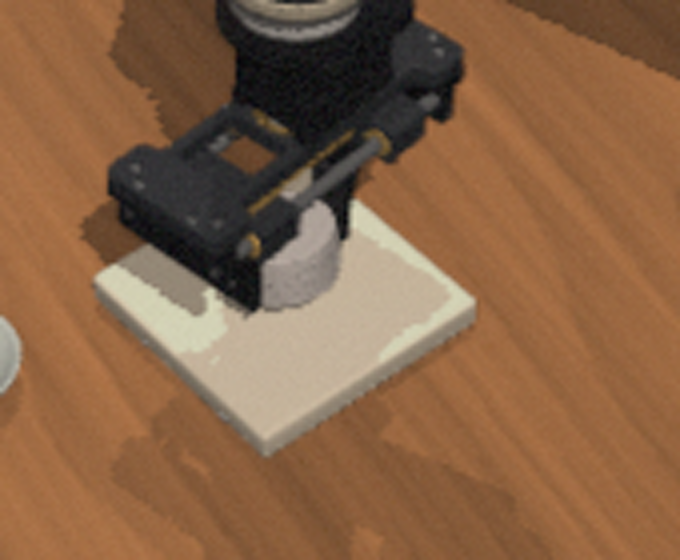

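Cap is just above the board, well inside it. Fine descent follows.

play_rows:
  commands:
    - {"x": 0, "y": 0, "z": 6, "spin": 0}
    - {"x": 0, "y": 0, "z": 4, "spin": 0}

```text
time: 15.6
position: [0.5525, -0.2088, 0.0321]
tool_rot: [0.587, 0.809, 0.011, 0.022]
ft_force: [0.2, 0.2, 0.4]
grip_width: 0.0596
```

```bash
python3 s.py
```

```text
t 15.6 turn 1.688 yaw 1.643 p [ 552.5 -208.8   32.1] F [0.2 0.2 0.4] M [ 0.04 -0.07  0.  ] w 0.0596 z [ 0.048 -0.008 -0.999]
t 15.65 turn 1.688 yaw 1.643 p [ 552.4 -208.8   31.7] F [-0.8 -0.2  0.4] M [-0.01 -0.17 -0.02] w 0.0594 z [ 0.047 -0.008 -0.999]
t 15.7 turn 1.688 yaw 1.643 p [ 552.3 -208.7   31.9] F [-0.4  0.2 -0.7] M [-0.   -0.13 -0.03] w 0.0592 z [ 0.047 -0.008 -0.999]
to board [-1.1 -3.9 -0.1] [[-0.31, 0.95, 0.047], [0.951, 0.31, -0.008], [-0.022, 0.042, -0.999]]
```

play_rows:
  commands:
    - {"x": 0, "y": 0, "z": 2, "spin": 0}

```text
time: 15.8
position: [0.5527, -0.209, 0.0301]
tool_rot: [0.587, 0.809, 0.011, 0.022]
ft_force: [0.5, -0.4, -0.2]
grip_width: 0.0598
```

```bash
python3 s.py
```

```text
t 15.8 turn 1.688 yaw 1.643 p [ 552.7 -209.    30.1] F [ 0.5 -0.4 -0.2] M [ 0.01 -0.09  0.04] w 0.0598 z [ 0.048 -0.008 -0.999]
t 15.85 turn 1.688 yaw 1.642 p [ 552.5 -208.9   29.7] F [ 1.2  0.2 -1. ] M [-0.   -0.05  0.01] w 0.0596 z [ 0.047 -0.008 -0.999]
t 15.9 turn 1.688 yaw 1.642 p [ 552.4 -208.8   29.8] F [-0.5  0.6 -1. ] M [ 0.05 -0.07  0.04] w 0.0599 z [ 0.047 -0.008 -0.999]
to board [-1.  -3.9 -0.1] [[-0.309, 0.95, 0.047], [0.951, 0.31, -0.008], [-0.022, 0.042, -0.999]]
```

play_rows:
  commands:
    - {"x": 0, "y": 0, "z": 2, "spin": 0}

```text
time: 16.0
position: [0.5524, -0.2084, 0.0284]
tool_rot: [0.587, 0.809, 0.011, 0.021]
ft_force: [-1.0, 3.7, 10.5]
grip_width: 0.06
```

```bash
python3 s.py
```

```text
t 16.0 turn 1.689 yaw 1.642 p [ 552.4 -208.4   28.4] F [-1.   3.7 10.5] M [ 0.42  0.14 -0.05] w 0.06 z [ 0.047 -0.007 -0.999]
t 16.05 turn 1.689 yaw 1.642 p [ 552.4 -208.4   28.4] F [-1.   2.8  7.2] M [ 0.09  0.19 -0.02] w 0.0595 z [ 0.047 -0.007 -0.999]
t 16.1 turn 1.689 yaw 1.642 p [ 552.5 -208.5   28.6] F [-1.7  1.1  5.2] M [0.12 0.09 0.01] w 0.0597 z [ 0.047 -0.008 -0.999]
to board [-1.3 -4.1 -0.1] [[-0.309, 0.95, 0.047], [0.951, 0.31, -0.008], [-0.022, 0.043, -0.999]]
```

play_rows:
  commands:
    - {"x": 0, "y": 0, "z": 1.3, "spin": 0}

```text
time: 16.2
position: [0.5525, -0.2083, 0.0283]
tool_rot: [0.587, 0.809, 0.011, 0.021]
ft_force: [-2.6, 1.8, 8.9]
grip_width: 0.0598
```

```bash
python3 s.py
```

```text
t 16.2 turn 1.689 yaw 1.643 p [ 552.5 -208.3   28.3] F [-2.6  1.8  8.9] M [ 0.01  0.24 -0.05] w 0.0598 z [ 0.047 -0.008 -0.999]
t 16.25 turn 1.689 yaw 1.643 p [ 552.5 -208.4   28.4] F [-1.9  0.6  7.7] M [-0.01  0.27 -0.06] w 0.0594 z [ 0.047 -0.008 -0.999]
t 16.3 turn 1.689 yaw 1.643 p [ 552.5 -208.4   28.4] F [-2.7  1.3  7.5] M [ 0.06  0.2  -0.07] w 0.0593 z [ 0.047 -0.008 -0.999]
to board [-1.4 -4.1 -0.1] [[-0.31, 0.95, 0.047], [0.951, 0.31, -0.008], [-0.022, 0.043, -0.999]]
```

Contact at about 7 N. I slacken the grip so the cap settles flat, then open.

play_rows:
  commands:
    - {"x": 0, "y": 0, "z": 0.5, "spin": 0}
    - {"x": 0, "y": 0, "z": 0.3, "spin": 0}
  newtons: 3

```text
time: 16.5
position: [0.5526, -0.2084, 0.0282]
tool_rot: [0.587, 0.809, 0.011, 0.022]
ft_force: [0.1, 0.3, 1.0]
grip_width: 0.0603
```

```bash
python3 s.py; python3 -c "
from h import *
p=cams.camera('wrist');save(p,'w9')"
```

```text
t 16.5 turn 1.689 yaw 1.643 p [ 552.6 -208.4   28.2] F [0.1 0.3 1. ] M [ 0.1  -0.02 -0.04] w 0.0603 z [ 0.048 -0.008 -0.999]
t 16.55 turn 1.689 yaw 1.643 p [ 552.5 -208.4   28.1] F [-1.   0.2  0.2] M [ 0.14 -0.06  0.02] w 0.0604 z [ 0.048 -0.008 -0.999]
t 16.6 turn 1.689 yaw 1.643 p [ 552.5 -208.3   28. ] F [-0.   1.2  0.2] M [ 0.1  -0.09 -0.06] w 0.0601 z [ 0.048 -0.008 -0.999]
to board [-1.5 -4.2 -0.1] [[-0.31, 0.95, 0.048], [0.951, 0.31, -0.008], [-0.022, 0.043, -0.999]]
```

View pics/w9.png

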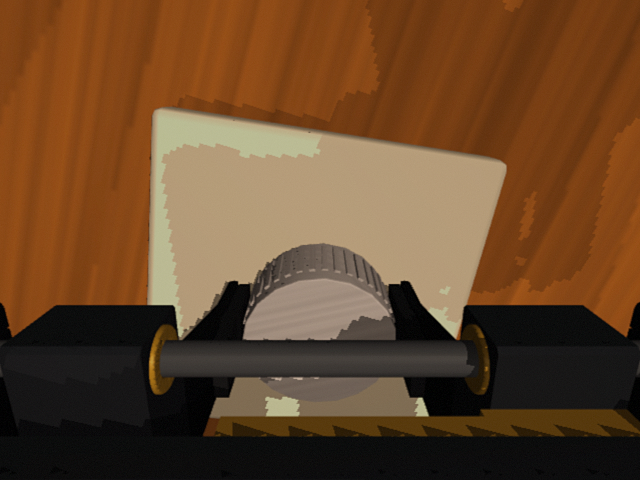

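The cap sits on the board between the fingers, with no load left on the tool. I open now.

play_rows:
  commands:
    - {"x": 0, "y": 0, "z": -0.3, "spin": 0}
  grip: 1

```text
time: 16.75
position: [0.5526, -0.2084, 0.0281]
tool_rot: [0.587, 0.809, 0.011, 0.022]
ft_force: [-0.3, -0.1, 0.0]
grip_width: 0.0638
```

```bash
python3 s.py; python3 s.py; python3 s.py; python3 s.py|tail -2; python3 -c "
from h import *
capoff('w10',.05)"
```

```text
t 16.75 turn 1.689 yaw 1.643 p [ 552.6 -208.4   28.1] F [-0.3 -0.1  0. ] M [ 0.02 -0.11  0.01] w 0.0638 z [ 0.048 -0.008 -0.999]
t 16.8 turn 1.689 yaw 1.643 p [ 552.6 -208.4   28.2] F [-0.4  0.4 -0.7] M [ 0.   -0.08 -0.07] w 0.0659 z [ 0.048 -0.008 -0.999]
t 16.85 turn 1.689 yaw 1.643 p [ 552.6 -208.4   28.1] F [ 0.4  0.5 -0.5] M [-0.01 -0.04  0.01] w 0.0692 z [ 0.048 -0.008 -0.999]
to board [-1.3 -4.2 -0.2] [[-0.31, 0.95, 0.048], [0.951, 0.31, -0.008], [-0.023, 0.043, -0.999]]
t 16.85 turn 1.689 yaw 1.643 p [ 552.6 -208.4   28.1] F [ 0.4  0.5 -0.5] M [-0.01 -0.04  0.01] w 0.0692 z [ 0.048 -0.008 -0.999]
t 16.9 turn 1.689 yaw 1.643 p [ 552.6 -208.4   28.2] F [ 0.2  0.2 -0.8] M [ 0.   -0.11  0.  ] w 0.0731 z [ 0.048 -0.008 -0.999]
t 16.95 turn 1.689 yaw 1.643 p [ 552.6 -208.4   28.2] F [-0.1  0.2 -0.5] M [ 0.05 -0.11 -0.02] w 0.0766 z [ 0.048 -0.008 -0.999]
to board [-1.3 -4.2 -0.2] [[-0.31, 0.95, 0.048], [0.951, 0.31, -0.008], [-0.023, 0.043, -0.999]]
t 16.95 turn 1.689 yaw 1.643 p [ 552.6 -208.4   28.2] F [-0.1  0.2 -0.5] M [ 0.05 -0.11 -0.02] w 0.0766 z [ 0.048 -0.008 -0.999]
t 17.
[... 231 characters left out ...]
8 -0.008 -0.999]
to board [-1.4 -4.2 -0.2] [[-0.31, 0.95, 0.048], [0.951, 0.31, -0.008], [-0.022, 0.043, -0.999]]
t 17.15 turn 1.689 yaw 1.643 p [ 552.5 -208.3   28.3] F [-0.7 -0.2 -0.3] M [ 0.04 -0.07 -0.01] w 0.0854 z [ 0.048 -0.008 -0.999]
to board [-1.4 -4.2 -0.1] [[-0.31, 0.95, 0.048], [0.951, 0.31, -0.008], [-0.022, 0.043, -0.999]]
t 17.15 q [-0.56   0.746  1.693  0.03   0.658 -0.899] p [ 0.5525 -0.2083  0.0283] F [-0.7 -0.2 -0.3] M [ 0.04 -0.07 -0.01] w 0.0854
x [-0.31   0.951 -0.022] y [0.95  0.31  0.043] z [ 0.048 -0.008 -0.999]
0.65 px (np.float64(320.0), np.float64(325.104)) 244 395 239 396 cap [ 0.5523 -0.2069  0.05  ] tooloff [  1.    1.2 -21.7] vs fixed cams [365.6  66.3 -27.1]
```

View pics/w10.png

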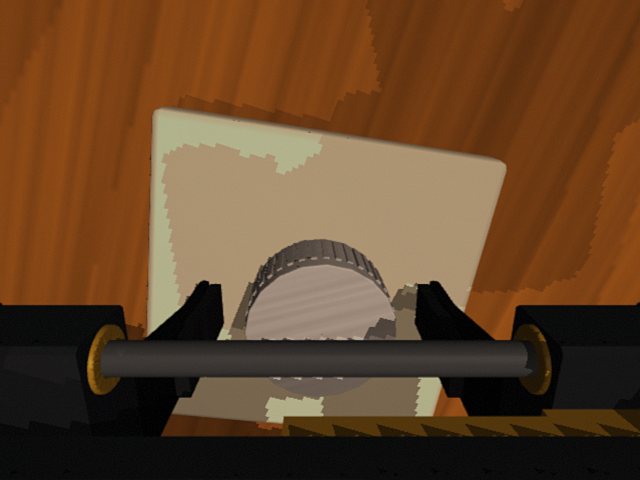

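Fingers are open and clear on both sides, and the cap lies flat. I retreat straight up.

play_rows:
  commands:
    - {"x": 0, "y": 0, "z": -15, "spin": 0}
    - {"x": 0, "y": 0, "z": -25, "spin": 0}
    - {"x": 0, "y": 0, "z": -40, "spin": 0}
    - {"x": 0, "y": 0, "z": -40, "spin": 0}
    - {"x": -20, "y": 0, "z": -20, "spin": 0}
    - {"x": -40, "y": 0, "z": 0, "spin": 0}
    - {"x": -40, "y": 0, "z": 0, "spin": 0}
    - {"x": -20, "y": 0, "z": 0, "spin": 0}

```text
time: 18.05
position: [0.5826, -0.3205, 0.1849]
tool_rot: [0.585, 0.811, 0.011, 0.023]
ft_force: [-0.1, 0.2, 0.1]
grip_width: 0.0867
```

```bash
python3 s.py; python3 - <<'E'
from h import *
for n in('top','scene'):
    s=cams.camera(n);save(s,n+'9')
    for t in('cap','bench_block','dish','hammer'):
        for r in nets.outline_of(s,t)[:1]: print(n,t,r['conf'],r['pixel'],at(s,r['pixel'],{'cap':.045,'bench_block':.03}.get(t,.02)).round(3))
a=cv2.imread('pics/top9.png');b=cv2.imread('pics/scene9.png')
cv2.imwrite('pics/end.png',np.hstack([cv2.resize(a,(400,300)),cv2.resize(b,(400,300))]))
cv2.imwrite('pics/endc.png',cv2.resize(b[100:240,230:400],None,fx=4,fy=4,interpolation=2))
E
```

```text
t 18.05 turn 1.682 yaw 1.648 p [ 582.6 -320.5  184.9] F [-0.1  0.2  0.1] M [-0.02 -0.09  0.01] w 0.0867 z [ 0.049 -0.01  -0.999]
t 18.1 turn 1.681 yaw 1.646 p [ 583.6 -323.5  185.2] F [ 1.6 -1.8 -0.6] M [-0.15 -0.22  0.02] w 0.0871 z [ 0.051 -0.013 -0.999]
t 18.15 turn 1.681 yaw 1.646 p [ 582.4 -320.7  184.3] F [-0.3  0.1 -0.3] M [ 0.03 -0.11  0.01] w 0.0866 z [ 0.049 -0.009 -0.999]
to board [114.6   2.8  -2.7] [[-0.313, 0.948, 0.049], [0.949, 0.314, -0.009], [-0.024, 0.044, -0.999]]
top bench_block 0.81 [332.7, 154.2] [ 0.731 -0.014  0.03 ]
top dish 0.98 [486.7, 157.6] [ 0.728 -0.263  0.02 ]
top hammer 0.58 [184.2, 174.4] [0.699 0.23  0.02 ]
scene cap 0.88 [297.7, 167.8] [ 0.56  -0.202  0.045]
scene bench_block 0.82 [268.9, 275.8] [ 0.737 -0.005  0.03 ]
scene dish 0.91 [219.5, 192.4] [ 0.725 -0.246  0.02 ]
scene hammer 0.73 [357.8, 378.3] [0.703 0.247 0.02 ]
```

View pics/end.png

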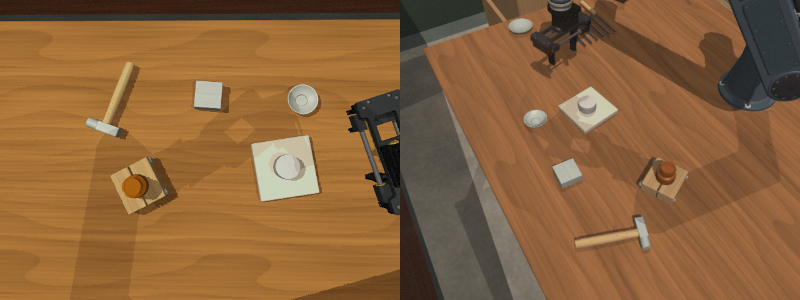

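View pics/endc.png

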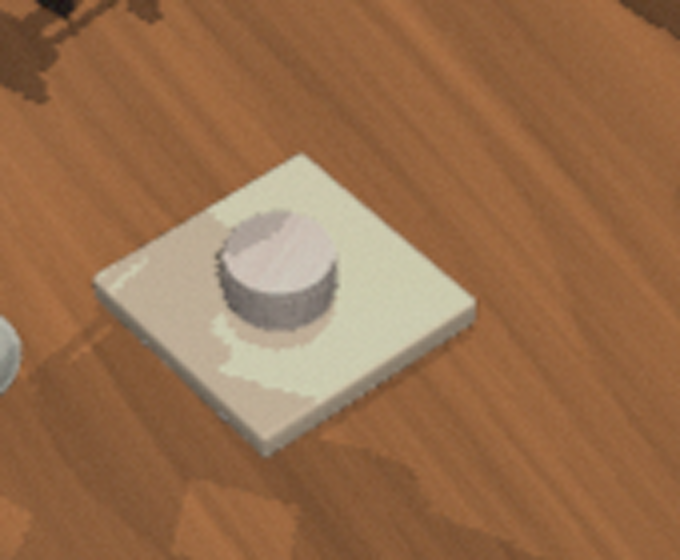

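The cap lies flat, right way up, near the middle of the board. The jar is bare, the bystanders are where they were, and the gripper is clear of everything.

```bash
python3 -c "
from h import *
print(robot.hand_in()); st()"
```

```text
the job is handed in; nothing more can be done
None
the job is handed in; nothing more can be done
```

The cap is off the jar and lies flat, right way up, near the middle of the soldering board; I handed the job in at about 18 s.

**How it went:**
- **Breaking loose:** with a 60 N grip the torque peaked at about 1 N m and had fallen to 0.2 N m at about 0.97 rad.
- **Finding the spot:** I then turned on in 0.06 rad steps with an eased grip, probing the lift after each step. It was caught up to about 1.54 rad and came free at about 1.6–1.64 rad. The turning torque stayed low, so the stop was not reached.
- **Lifting and placing:** I lifted it off, carried it over, set it down at a brief 10 N peak (about 7 N steady), slackened the grip, opened and backed away.

**Last checks:** the top and scene pictures show the cap upright on the board at about (0.55, -0.21) and the jar neck bare. Block, dish and hammer match their first readings within detection scatter (a few mm, about 1 cm at worst). The gripper is clear of everything and the force reads about zero.

**What was less clean:**
- **Probe forces:** the lift probes on the still-caught lugs pulled about 10–12 N steady, with peaks of 24 N on the first probe and 15–19 N on the later ones, more than I had meant. That is well under the 70 N the jar bears.
- **Tool tilt:** the tool drifted to about 3° of tilt, which caused some side friction, up to 13 N, early in the lift.
- **Grip slip:** the cap slipped a few mm in the grip. It touched the board about 3 mm earlier than I expected.
- **Detector disagreements:** the fixed and wrist cameras differed by about 4 mm on the cap's first position. In the last top picture the network missed the cap, though it is plainly visible there and the scene view found it.

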